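# Clamp a brass block in the engraving fixture

### The job

Put the loose brass block flat into the corner of the blue engraving fixture, slide it gently but fully home against both low steel stops and let go of it, then push the red clamp handle down past its over-center point until the clamp stays locked on the block by itself. Feel your way: never press hard on the stops or on the handle (the handle must not be forced against its end stop), and leave the dark steel block and the other bench things alone.

Things in the scene. Friction and masses are not known exactly. Their poses are not given: they have to be found in the camera images.
- fixture: Fixed blue board, 120 (its x) by 290 (its y) by 18 mm thick; work nest at its -y end, hold-down toggle clamp at its +y end. Origin: centre of the underside; z up. In the middle of the bench, turned up to 0.2 rad. A block that is home has its underside centre at (0, -0.070, 0.018) m in this frame, its 70 mm side along y. The board is open on the -x and -y sides of the nest.
- stops: Two fixed steel stops, 6 mm high above the board; frame equal to the fixture's. The long one has its face at fixture x = +0.018 m (from y = -0.107 to -0.035) and stops the block moving to +x; the end one has its face at fixture y = -0.035 (from x = -0.018 to 0.018) and stops the block moving to +y. More than 30 N on them is too much.
- block: The work: loose bright yellow brass block, 36 mm (x) by 70 mm (y) by 20 mm high, about 0.43 kg, on the table with its 70 mm side turned up to 0.45 rad from world y, at the robot's right. Origin: centre of the underside.
- spare: Dark steel block of the same size, not needed; it lies on the robot's right as well, nearer or farther than the brass one. Origin: centre of the underside. Leave it.
- handle_hinge (a point): Axis of the clamp handle (along fixture x), at (0, 0.094, 0.090) m in the fixture frame. The handle starts 50 to 68 degrees above level, pointing to fixture +y and up; it is pushed down about this axis. It sits on a spline, so the angle at which it locks is unknown: the over-center point lies somewhere from 2 to 20 degrees above level, the end stop 0.08 rad lower.
- handle_grip (a point): On the centre line of the round red grip (22 mm diameter, 60 to 150 mm from the axis), 125 mm from the axis. Pushed down here it moves easily (1 to 2 N) until the foot meets the block, then resists with 6 to 10 N, fading to nothing at the over-center point; past it the handle jumps the last 10 mm to its hard end stop by itself, and stays. More than 30 N is too much.
- handle: The handle bar with its red grip as one moving part; origin on the hinge axis, its own y axis runs along the bar.
- foot: Black rubber foot, 18 mm in diameter, under the free end of the steel clamp arm; origin at the centre of its underside. With the clamp open the arm stands about upright, clear of the nest by 30 mm or more, top about 160 mm above the table; locked, the foot presses firmly on the block near its centre, sprung.
- bench_pin: Bystander: notched dark wooden block, 50 x 70 x 40 mm. Origin: centre of the underside.
- pliers: Bystander: lying pliers with black handles, 170 mm long. Origin: under the pivot.
- driver: Bystander: lying screwdriver.
- bench_brush: Bystander: lying brush.
- loupe: Bystander: small black eye loupe, 34 mm across, 30 mm high. Origin: centre of the underside.
- wax_tin: Bystander: round tin, 56 mm across, 35 mm high. Origin: centre of the underside.
Mind the look-alikes: they are no part of the job. There is more than one size of the block; the job needs the smallest.

How it is judged:
On the way, in this order (a step that is already met when the one before it is completed fails the run):
1. the brass block lies flat in the nest, home against both stops, and is let go (x of block in the frame of fixture between -0.0018 and 0.003 m and y of block in the frame of fixture between -0.0718 and -0.067 m and z of block in the frame of fixture below 0.02 m and angle between the x axis of block and the x axis of fixture, either way round below 0.035 rad and angle between block's own z axis and vertical below 0.06 rad and contact force between the fingers and block below 0.05 N), for 0.2 s.
2. the clamp holds the block by itself: the foot presses on the block with nothing touching the handle (contact force between foot and block above 8 N and contact force between each of the arm, the fingers and handle below 0.05 N), for 0.3 s.
At the end, for the whole second after the job is handed in: The brass block lies flat in the nest within 1.8 mm of both stops and square to them within 0.035 rad, the foot presses on it with more than 8 N (over-center, locked), and the robot touches neither handle nor block (all of step 1 and all of step 2 and linear speed of block below 0.01 m/s).
It fails at once if the handle is pushed with more than 30 N (contact force between handle and anything else above 30 N).
It fails at once if the stops are loaded with more than 30 N (contact force between stops and anything else above 30 N).
It fails at once if the dark steel block or another bench thing is moved by more than 30 mm (distance of any of spare, bench_pin, pliers, driver, bench_brush, loupe, wax_tin from where it was at the start of the episode above 0.03 m).
It also fails if it takes over 72 s, if anything falls off the work surface, if the arm or the gripper's body presses on something with over 40 N, if the wrist force passes 120 N, or if a joint passes its speed limit or range.

### The arm

A 7-joint arm with a two-finger parallel gripper is mounted at the origin on the work surface. World frame = base frame: x ahead of the robot, y to its left, z up, the work surface at z = 0. Lengths are in m, angles in rad, forces in N, time in s.
With the tool pointing down it reaches from about 0.35 to 0.9 m from the base axis. Payload 8.1 kg.
Tool frame: the origin (TCP) lies at the very end of the fingers, on their centre line; the grasp point (between the pads) lies 19 mm behind it; z points along the fingers, y is the direction in which the jaws open and shut (so a half turn about z gives the same grasp; the last joint's range is limited). The gripper opens to 92 mm and grips with 3 to 60 N. Pads are 19 mm wide; open, the fingers measure 130 mm over their backs; the gripper's body (75 mm by 190 mm) begins 47 mm behind the grasp point.
Start: joints at [1.021, 0.434, 0.025, 1.573, -0.012, 1.134, -0.075], TCP at [0.27, -0.564, 0.227] pointing down, gripper open.
Joint ranges: [-2.62, 2.62], [-0.44, 2.09], [-1.27, 1.32], [0.08, 2.57], [-1.32, 4.46], [0.12, 2], [-2.74, 2.74]. Speed limits (rad/s): [2.22, 2.22, 3.01, 3.01, 3.14, 3.14, 3.14].

### API

Orientations are given as a rotation vector (axis times angle).
In Python, from cell import observe, get_image, sign_off gives the robot as it stands.
- The arm moves only by the tool arm_command, never from a script. Its argument "deltas" is a list of rows, each an object with "xyz": the shift along the tool's x, y, z in cm, a list of three; "turn": the turn about the tool's z in degrees; "jaw": the closure in counts, from 0 (fully open) to 255 (shut). A call has 1 to 5 rows; each row is the pose to reach, as a shift and turn from the pose measured when the call began, along the tool's axes at that moment; what a row does not reach only later rows make up. A row lasts 1/12 s, in which the tool goes at most 41.7 mm and 7.16 degrees, less where a joint would pass 70% of its speed; a pose out of reach is approached as far as the arm can. A call with a gripper value outside its range is refused whole. The fingers move at their own pace and stop on an object; "force" is the grip in N (left out, the last holds). Time passes only in rows, so rows that repeat a pose let the fingers close. It gives the time, the measured TCP pose, the force and the opening at its end, in the units of the state.
- observe(): the state, without advancing time (a new reading comes with each control period).
- get_image(name): name is "side" or "top" or "wrist"; returns a dict with "frame" (480x640x3 uint8, red, green, blue), "depth" (480x640 float32, m along the optical axis (not along the pixel's ray), 0 where there is no reading), "camera_matrix" (3x3 intrinsics, pixels), "cam_to_world" (4x4, takes a point from camera to world coordinates). Camera axes: x right, y up, looking along -z (the intrinsics and any distortion apply to the point x, -y, -z); pixel columns grow to the right and rows downward; lengths in m; the calibration is good to about 2 mm. A picture is of the moment at which its call begins.
- sign_off(): hands the job in, once; it reports no verdict.
The state is a dict: "clock": time; "joints": joint angles; "dq": joint speeds; "joint_efforts": joint torques, N m; "position": TCP position; "ee_rot": TCP orientation; "force": force on the tool from outside, world axes, zero at the start; "ft_torque": the same for the moment, N m; "width": opening from 0.0 (shut) to 1.0 (fully open).
Only numpy, scipy, OpenCV 4.12 (cv2) and the standard library are available. Lean on these libraries where they do the work, as an engineer would, in place of code of your own. Each camera call takes 0.05 s, during which the arm holds its last target.

## Working session

There is one attempt and no reset: what is moved stays moved. The work goes in short steps, Python scripts to look and compute and a tool call to move; the robot and the scene stay as the last step left them, time stands still between calls to the robot, and variables do not carry over. Pictures are saved under pics/ and viewed, and the job is handed in when it is done.

Besides the shell and the picture viewer there is one more tool, called after "Call:" as a command line: name --argument value ..., lists and objects as JSON in quotes. arm_command: Moves the arm, as the interface text tells. Its arguments: {"type":"object","properties":{"deltas":{"type":"array","items":{"type":"object","properties":{"xyz":{"type":"array","items":{"type":"number"}},"turn":{"type":"number"},"jaw":{"type":"number"}}}},"force":{"type":"number"}},"required":["deltas"]}

```bash
ls; mkdir -p pics
python3 - <<'E'
from cell import observe,get_image
import cv2,numpy as np
print(observe())
for n in("side","top","wrist"):
    d=get_image(n); cv2.imwrite(f"pics/{n}0.png",d["frame"][:,:,::-1]); np.savez(f"{n}0.npz",**d)
    print(n,d["camera_matrix"],d["cam_to_world"],[k for k in d])
E
```

```text
pics
{'clock': 0.0, 'joints': array([ 1.02138673,  0.43523729,  0.02497457,  1.57412525, -0.01160391,
        1.13399344, -0.07513961]), 'dq': array([-0.00044457, -0.00056721,  0.00030355,  0.00046485,  0.00141801,
        0.00058401,  0.00103769]), 'joint_efforts': array([-1.55553924e-03, -6.67844796e+01,  9.84540023e-01, -3.14458251e+01,
       -6.05903263e-02,  4.28338966e-02,  1.63851937e-04]), 'position': array([ 0.26977603, -0.56319357,  0.22592522]), 'ee_rot': array([-3.06205770e+00, -6.95509345e-01,  7.81018305e-04]), 'force': array([ 0.54569954, -0.38045577,  0.22568392]), 'ft_torque': array([-0.01895917,  0.02753338,  0.04621165]), 'width': 0.9990748106293106}
side [[577.55275115   0.         320.92273478]
 [  0.         577.55275115 239.60564629]
 [  0.           0.           1.        ]] [[-0.95675095  0.20623265 -0.20517238  0.30398299]
 [-0.29067894 -0.70572983  0.6461046   0.79278373]
 [-0.01154841  0.67780049  0.73515518  1.05267852]
 [ 0.          0.          0.          1.        ]] ['frame', 'depth', 'camera_matrix', 'cam_to_world']
top [[549.09188727   0.         318.39054282]
 [  0.         549.09188727 234.68661948]
 [  0.           0.           1.        ]] [[ 9.54068050e-03  9.96236270e-01 -8.61525915e-02  4.71373475e-01]
 [-9.99908621e-01  1.03299580e-02  8.72022637e-03 -7.19943503e-04]
 [ 9.57735844e-03  8.60615221e-02  9.96243790e-01  1.29243422e+00]
 [ 0.00000000e+00  0.00000000e+00  0.00000000e+00  1.00000000e+00]] ['frame', 'depth', 'camera_matrix', 'cam_to_world']
wrist [[427.91932532   0.         318.9866107 ]
 [  0.         427.91932532 244.30779956]
 [  0.           0.           1.        ]] [[ 0.43173556  0.86736658  0.2475472   0.33599667]
 [-0.90199642  0.41595411  0.11569199 -0.53187733]
 [-0.00262091 -0.27323503  0.96194373  0.3845489 ]
 [ 0.          0.          0.          1.        ]] ['frame', 'depth', 'camera_matrix', 'cam_to_world']
```

View pics/top0.png

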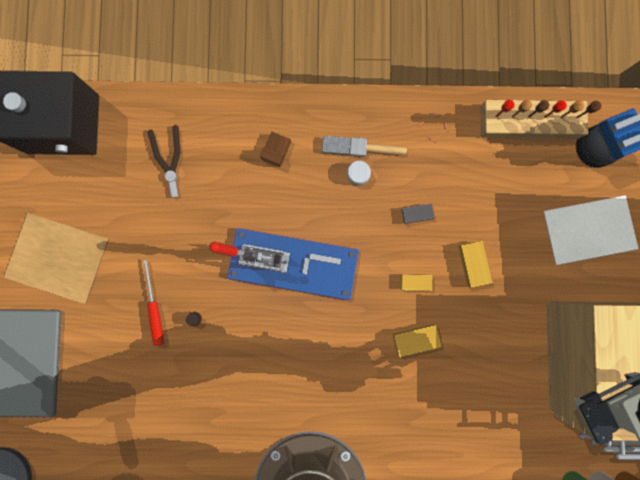

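View pics/side0.png

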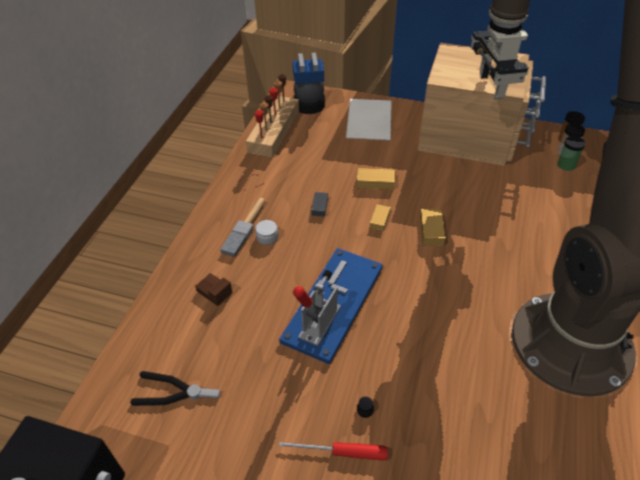

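View pics/wrist0.png

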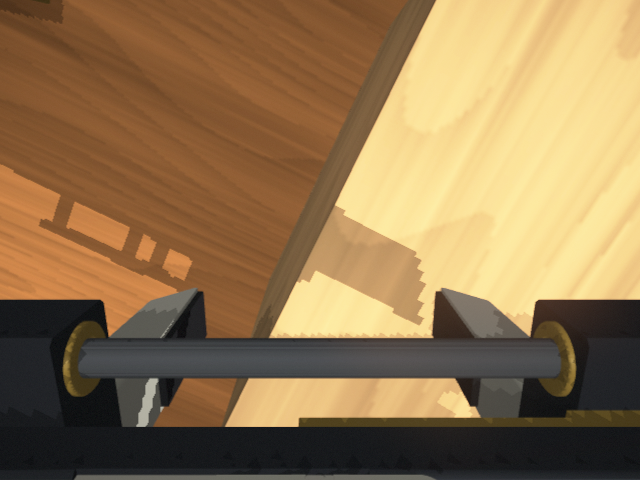

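Yellow candidates in the top view are (417,283), (476,264) and (418,341); the spare is the dark block at (417,213). The one at (417,283) looks smallest, so I'll measure all three.

```bash
cat > h.py <<'E'
import numpy as np,cv2
from scipy.spatial.transform import Rotation as R
def world(d,u,v,z=None):
    K=d["camera_matrix"];T=d["cam_to_world"];u=np.asarray(u,float);v=np.asarray(v,float)
    ray=np.stack([(u-K[0,2])/K[0,0],-(v-K[1,2])/K[1,1],-np.ones_like(u)],-1)
    if z is None:
        s=d["depth"][v.round().astype(int),u.round().astype(int)]
    else:
        s=(z-T[2,3])/(ray@T[:3,:3].T)[...,2]
    return (ray*np.asarray(s)[...,None])@T[:3,:3].T+T[:3,3]
def pix(d,P):
    K=d["camera_matrix"];T=d["cam_to_world"];p=(np.asarray(P)-T[:3,3])@T[:3,:3]
    return np.stack([K[0,0]*p[...,0]/-p[...,2]+K[0,2],K[1,1]*p[...,1]/p[...,2]+K[1,2]],-1)
def rect(d,mask,zlo,zhi):
    v,u=np.nonzero(mask); P=world(d,u,v); k=(P[:,2]>zlo)&(P[:,2]<zhi)
    (c,s,a)=cv2.minAreaRect((P[k,:2]*1000).astype(np.float32)); return c,s,a,P[k,2].mean()*1000,k.sum()
E
python3 - <<'E'
from h import *
d=dict(np.load("top0.npz"));f=d["frame"]
hsv=cv2.cvtColor(f,cv2.COLOR_RGB2HSV)
for n,(u,v) in dict(A=(417,283),B=(476,264),C=(418,341),spare=(417,213)).items():
    m=np.zeros(f.shape[:2],bool); m[v-35:v+35,u-35:u+35]=1
    if u==418: pass
    P=world(d,*np.meshgrid(np.arange(640),np.arange(480)))
    mm=m&(P[...,2]>0.012)
    nn,l=cv2.connectedComponents(mm.astype(np.uint8)); mm=l==l[v,u]
    print(n,hsv[v,u],rect(d,mm,0.012,0.08),np.percentile(P[mm][:,2],[5,50,95]))
b=(hsv[...,0]>100)&(hsv[...,0]<125)&(hsv[...,1]>140)&(hsv[...,2]>60)
b[:, :200]=0;b[:,380:]=0;b[:220]=0;b[310:]=0
print("fix",rect(d,b,0.008,0.03))
crop=cv2.resize(f[190:370,200:500],None,fx=2.6,fy=2.6,interpolation=cv2.INTER_CUBIC)
cv2.imwrite("pics/crop1.png",crop[:,:,::-1])
print(P[240:275:4,205:300:5,2].round(3))
E
```

```text
A [ 21 168 219] ((474.201416015625, -239.83688354492188), (69.70625305175781, 35.68716049194336), 88.27464294433594, np.float64(18.96114965377592), np.int64(468)) [0.01458447 0.01897641 0.02320863]
B [ 21 177 217] ((517.4129028320312, -377.8099365234375), (99.77911376953125, 55.35013961791992), 11.351800918579102, np.float64(26.53864818019498), np.int64(1016)) [0.02075425 0.02688035 0.03097561]
C [ 20 171 155] ((341.14581298828125, -239.66712951660156), (51.72830581665039, 99.86155700683594), 13.683975219726562, np.float64(26.84945334577543), np.int64(1034)) [0.02161785 0.02710278 0.0316166 ]
spare [  4  20 103] ((635.4420166015625, -244.82081604003906), (36.12944793701172, 71.07333374023438), 9.719460487365723, np.float64(19.013373104475647), np.int64(460)) [0.01495732 0.01894602 0.02386795]
fix ((513.4566650390625, 47.29473876953125), (284.3565673828125, 115.35365295410156), 80.57662200927734, np.float64(17.40118585616845), np.int64(3999))
[[-2.000e-03 -2.000e-03 -2.000e-03 -1.000e-03  4.000e-03 -0.000e+00
   1.700e-02  2.000e-02  1.600e-02  2.300e-02  1.900e-02  1.900e-02
   2.100
[... 1118 characters left out ...]
4.400e-02  2.100e-02  1.300e-02
   1.500e-02]
 [-2.000e-03  1.000e-03  0.000e+00 -2.000e-03 -7.000e-03  1.800e-02
   1.800e-02  1.900e-02  2.300e-02  1.030e-01  1.070e-01  2.400e-02
   2.400e-02  2.300e-02  4.100e-02  3.800e-02  2.600e-02  1.600e-02
   1.800e-02]
 [-0.000e+00 -3.000e-03  3.000e-03  4.000e-03  2.000e-03  1.700e-02
   1.900e-02  2.100e-02  2.000e-02  1.700e-02  1.800e-02  1.600e-02
   2.600e-02  1.000e-01  1.040e-01  2.100e-02  2.400e-02  1.600e-02
   1.300e-02]
 [ 0.000e+00  0.000e+00  3.000e-03  1.000e-03 -1.000e-03  1.800e-02
   2.200e-02  1.500e-02  1.300e-02  1.800e-02  2.200e-02  1.600e-02
   2.100e-02  1.600e-02  1.900e-02  1.700e-02  1.700e-02  1.600e-02
   1.700e-02]]
```

View pics/crop1.png

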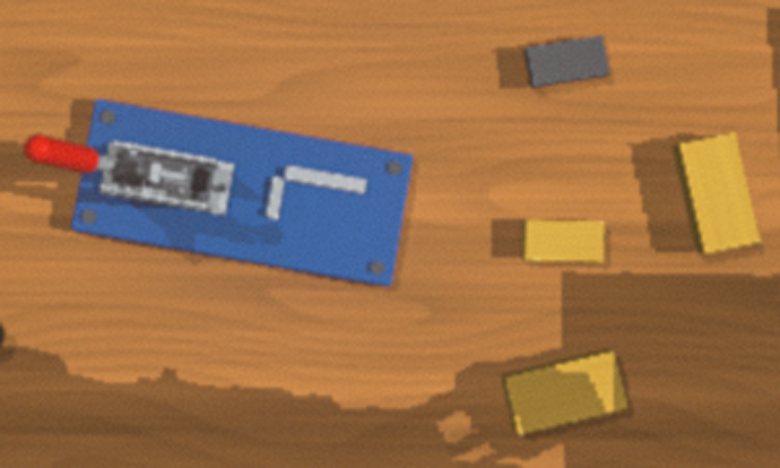

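Block (417,283) measures 70×36×20 mm and is the smallest, so it is the one. The other two are about 100×54×27 mm. Next I'll refine the fixture pose from the stops and work out the tool axes.

Run:
```python
from h import *
from cell import observe
o=observe();M=R.from_rotvec(o["ee_rot"]).as_matrix();print(M.round(3))
w=dict(np.load("wrist0.npz"));print("cam in tool",M.T@(w["cam_to_world"][:3,3]-o["position"]))
d=dict(np.load("top0.npz"));s=dict(np.load("side0.npz"))
# fixture outline fit
def fx(P,c,th):
    r=np.array([[np.cos(th),-np.sin(th)],[np.sin(th),np.cos(th)]]);P=np.asarray(P,float);q=P.copy();q[...,:2]=P[...,:2]@r.T+c;return q
np.set_printoptions(suppress=True)
c=np.array([.5135,.0473]);th=np.radians(-9.42)
for nm,dd in(("top",d),("side",s)):
    im=dd["frame"].copy();K=4 if nm=="top" else 4
    x0,y0=(220,220) if nm=="top" else (275,245)
    cr=cv2.resize(im[y0:y0+120,x0:x0+160] ,None,fx=5,fy=5,interpolation=cv2.INTER_CUBIC)
    def draw(P,col):
        q=((pix(dd,fx(P,c,th))+.5-[x0,y0])*5).astype(int);cv2.polylines(cr,[q.reshape(-1,1,2)],True,col,1)
    draw([[a,b,.018] for a,b in((-.06,-.145),(.06,-.145),(.06,.145),(-.06,.145))],(255,255,0))
    draw([[.018,-.107,.024],[.018,-.035,.024]],(255,0,255));draw([[-.018,-.035,.024],[.018,-.035,.024]],(255,0,255))
    cv2.imwrite(f"pics/ov_{nm}.png",cr[:,:,::-1])
```

```text
[[ 0.902  0.432 -0.001]
 [ 0.432 -0.902  0.001]
 [-0.    -0.001 -1.   ]]
cam in tool [ 7.32121669e-02  2.98665138e-05 -1.58411366e-01]
```

View pics/ov_top.png

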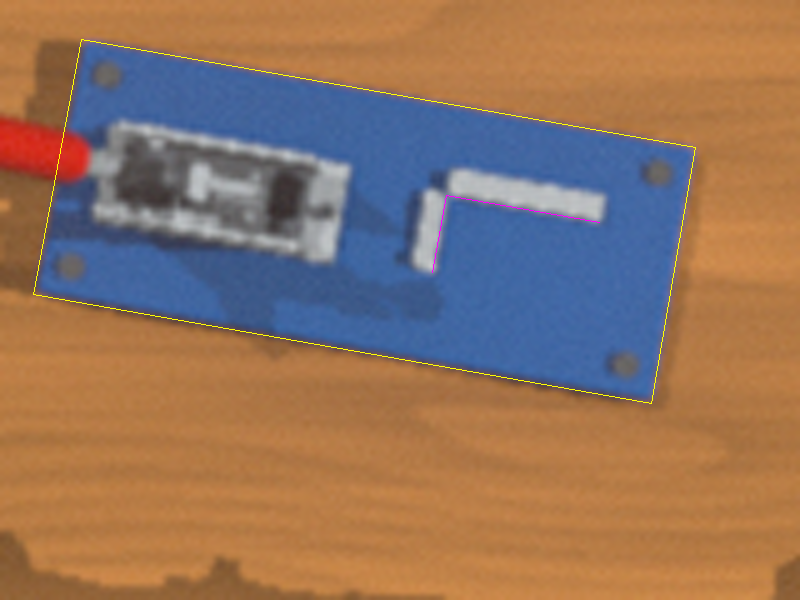

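View pics/ov_side.png

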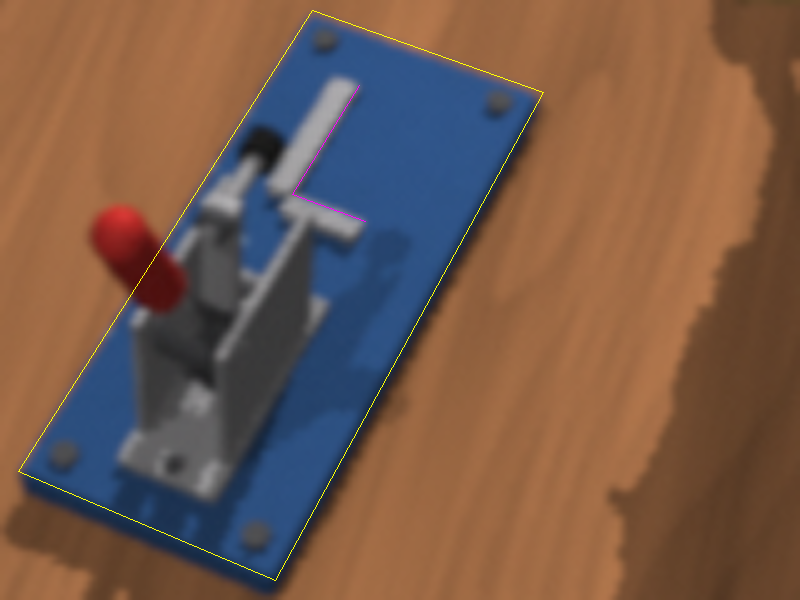

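```bash
cat > go.py <<'E'
# usage: go.py world x y z yawdeg(tool x dir)  |  go.py fix x y z yaw(0 => tool x along fixture +y)
import sys,numpy as np
from h import *
from cell import observe
C=np.array([.5135,.0473]);TH=np.radians(-9.42)
RF=np.array([[np.cos(TH),-np.sin(TH)],[np.sin(TH),np.cos(TH)]])
def state():
    o=observe();M=R.from_rotvec(o["ee_rot"]).as_matrix();yaw=np.degrees(np.arctan2(M[1,0],M[0,0]))
    return o,M,yaw
if __name__=="__main__":
    o,M,yaw=state();p=o["position"]
    fp=(p[:2]-C)@RF
    print("t",round(o["clock"],2),"pos",p.round(4),"fix",fp.round(4),"yaw",round(yaw,2),"yawfix",round(yaw-90-np.degrees(TH),2),"tilt",M[:,2].round(3),"F",o["force"].round(2),"Ffix",(o["force"][:2]@RF).round(2),"w",round(o["width"]*92,1),"j7",o["joints"].round(2))
    for i in range(1,len(sys.argv),5):
        m=sys.argv[i];x,y,z,a=map(float,sys.argv[i+1:i+5]);t=np.array([x,y])
        if m=="fix": t=RF@t+C;a=a+90+np.degrees(TH)
        dl=M.T@(np.array([t[0],t[1],z])-p)
        print("world",t.round(4),z,"delta cm",(dl*100).round(2),"turn",round(-((a-yaw+180)%360-180),2))
E
python3 go.py world .474 -.248 .2 88.3
python3 - <<'E'
from h import *
from go import C,RF
np.set_printoptions(suppress=True)
s=dict(np.load("side0.npz"));f=s["frame"]
P=world(s,*np.meshgrid(np.arange(640),np.arange(480)))
F=P.copy();F[...,:2]=(P[...,:2]-C)@RF
hs=cv2.cvtColor(f,cv2.COLOR_RGB2HSV)
on=(abs(F[...,0])<.06)&(abs(F[...,1])<.25)&(F[...,2]>.03)&(s["depth"]>0)
Q=F[on]
for z0 in np.arange(.03,.24,.01):
    k=(Q[:,2]>z0)&(Q[:,2]<z0+.01)
    if k.any(): print(round(z0,3),k.sum(),Q[k].min(0).round(3),Q[k].max(0).round(3))
red=on&((hs[...,0]<8)|(hs[...,0]>172))&(hs[...,1]>150)
q=F[red];q=q[(q[:,1]>.1)&(q[:,2]>.1)];print(len(q),q.min(0),q.max(0))
_,_,v=np.linalg.svd(q-q.mean(0),full_matrices=False);print(v[0],q.mean(0),np.degrees(np.arctan2(q.mean(0)[2]-.09,q.mean(0)[1]-.094)))
t=dict(np.load("top0.npz"));P=world(t,*np.meshgrid(np.arange(640),np.arange(480)));F=P.copy();F[...,:2]=(P[...,:2]-C)@RF
hs=cv2.cvtColor(t["frame"],cv2.COLOR_RGB2HSV);red=((hs[...,0]<8)|(hs[...,0]>172))&(hs[...,1]>150)&(abs(F[...,0])<.06)&(F[...,2]>.1)&(abs(F[...,1])<.25)
q=F[red];v=np.linalg.svd(q-q.mean(0),full_matrices=False)[2];print(len(q),v[0],q.mean(0),np.degrees(np.arctan2(v[0][2],v[0][1])),q.min(0),q.max(0))
E
```

```text
t 0.15 pos [ 0.2699 -0.5633  0.2261] fix [-0.1404 -0.6423] yaw 25.6 yawfix -54.98 tilt [-0.001  0.001 -1.   ] F [-0.96  0.21 -0.48] Ffix [-0.98  0.06] w 92.2 j7 [ 1.02  0.44  0.02  1.57 -0.01  1.13 -0.08]
world [ 0.474 -0.248] 0.2 delta cm [ 32.03 -19.62   2.63] turn -62.7
0.03 81 [-0.02   0.028  0.03 ] [0.021 0.124 0.04 ]
0.04 108 [-0.021  0.028  0.04 ] [0.021 0.112 0.05 ]
0.05 72 [-0.02   0.028  0.05 ] [0.021 0.113 0.06 ]
0.06 74 [-0.02   0.027  0.06 ] [0.023 0.112 0.07 ]
0.07 74 [-0.02   0.029  0.07 ] [0.022 0.112 0.08 ]
0.08 120 [-0.02   0.029  0.08 ] [0.022 0.111 0.09 ]
0.09 180 [-0.02   0.022  0.09 ] [0.024 0.112 0.1  ]
0.1 167 [-0.02   0.027  0.1  ] [0.023 0.111 0.11 ]
0.11 36 [-0.007  0.068  0.11 ] [0.008 0.11  0.12 ]
0.12 23 [-0.007  0.036  0.12 ] [0.004 0.116 0.13 ]
0.13 63 [-0.008  0.023  0.13 ] [0.01  0.122 0.14 ]
0.14 131 [-0.006  0.024  0.14 ] [0.009 0.131 0.149]
0.15 14 [-0.009  0.12   0.151] [0.    0.136 0.159]
0.16 21 [-0.01   0.118  0.16 ] [0.003 0.139 0.169]
0.17 28 [-0.01   0.122  0.17 ] [0.003 0.143 0.18 ]
0.18 21 [-0.009  0.129  0.182] [0.005 0.148 0.19 ]
0.19 21 [-0.009  0.129  0.191] [0.003 0.152 0.2  ]
0.2 26 [-0.01   0.133  0.2  ] [0.003 0.157 0.21 ]
0.21 34 [-0.01   0.141  0.21 ] [0.012 0.16  0.22 ]
0.22 89 [-0.009  0.141  0.22 ] [0.01  0.161 0.23 ]
0.23 2 [-0.001  0.152  0.231] [0.001 0.153 0.232]
230 [-0.01002719  0.11805877  0.15305453] [0.00968194 0.16143557 0.23154751]
[-0.10553605 -0.34480127 -0.93272409] [-0.00385384  0.14552489  0.20409228] 65.69572408938643
283 [ 0.03011987  0.15785655 -0.98700258] [-0.0003789   0.12899952  0.22428208] -80.91333758945717 [-0.03369901 -0.05426726  0.15627041] [0.01131134 0.15829656 1.29243422]
```

Checks pass: the clamp's nearest part to the nest is at fixture y ≈ +0.022, and the handle stands at about 66°. Moving to above the block.

Call:
arm_command --deltas '[{"xyz": [4, -2.5, 0], "turn": -7, "jaw": 0}, {"xyz": [7.5, -4.6, 0], "turn": -14, "jaw": 0}, {"xyz": [11, -6.8, 0], "turn": -21, "jaw": 0}, {"xyz": [14.5, -8.9, 0], "turn": -28, "jaw": 0}, {"xyz": [18, -11, 0], "turn": -35, "jaw": 0}]'

```text
clock: 0.57
position: [0.3836, -0.3869, 0.2262]
ee_rot: [-2.707, -1.592, 0.0]
force: [0.6, -0.7, -0.0]
width: 1.0
```

```bash
python3 go.py world .474 -.248 .1 88.3
```

```text
t 0.57 pos [ 0.3836 -0.3869  0.2262] fix [-0.0571 -0.4496] yaw 60.92 yawfix -19.66 tilt [-0.001  0.001 -1.   ] F [ 0.57 -0.67 -0.01] Ffix [ 0.67 -0.57] w 92.0 j7 [ 0.83  0.32 -0.18  1.76  0.06  1.07  0.12]
world [ 0.474 -0.248] 0.1 delta cm [16.52  1.16 12.62] turn -27.38
```

Call:
arm_command --deltas '[{"xyz": [3.3, 0.2, 2], "turn": -7, "jaw": 0}, {"xyz": [6.6, 0.5, 4], "turn": -14, "jaw": 0}, {"xyz": [9.9, 0.7, 6], "turn": -21, "jaw": 0}, {"xyz": [13.2, 0.9, 8], "turn": -27.4, "jaw": 0}, {"xyz": [16.5, 1.2, 10], "turn": -27.4, "jaw": 0}]'

```text
clock: 0.98
position: [0.4745, -0.247, 0.1254]
ee_rot: [-2.245, -2.196, -0.0]
force: [0.3, -0.8, -0.8]
width: 0.999
```

Call:
arm_command --deltas '[{"xyz": [0, 0, 0], "turn": 0, "jaw": 0}]'

```text
clock: 1.07
position: [0.4764, -0.2394, 0.1223]
ee_rot: [-2.232, -2.202, -0.004]
force: [0.6, -0.5, 0.7]
width: 0.998
```

```bash
python3 go.py world .474 -.248 .009 88.3
python3 - <<'E'
from h import *
from cell import get_image
d=get_image("wrist");cv2.imwrite("pics/w1.png",d["frame"][:,:,::-1]);np.savez("w1.npz",**d)
v,u=np.mgrid[0:480,0:640];P=world(d,u,v)
hs=cv2.cvtColor(d["frame"],cv2.COLOR_RGB2HSV)
m=(hs[...,0]>15)&(hs[...,0]<30)&(hs[...,1]>120)&(P[...,2]>.016)&(P[...,2]<.024)&(np.hypot(P[...,0]-.474,P[...,1]+.24)<.06)
print(rect(d,m,.016,.024))
E
```

```text
t 1.07 pos [ 0.4764 -0.2394  0.1223] fix [ 0.0103 -0.2889] yaw 89.22 yawfix 8.64 tilt [-0.003  0.007 -1.   ] F [ 0.57 -0.55  0.74] Ffix [ 0.66 -0.45] w 91.8 j7 [ 0.62  0.43 -0.33  1.9   0.17  0.85  0.19]
world [ 0.474 -0.248] 0.009 delta cm [-0.93 -0.2  11.32] turn 0.92
((470.840576171875, -242.29168701171875), (70.42430877685547, 35.97480010986328), 88.82660675048828, np.float64(20.48287449722537), np.int64(6023))
```

View pics/w1.png

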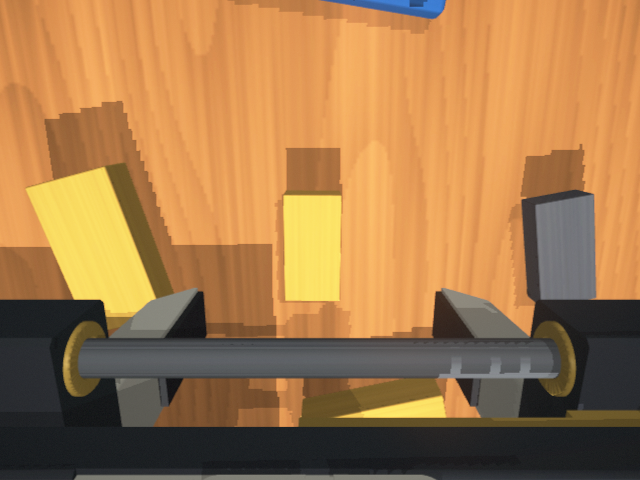

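The wrist view confirms it: the small brass block sits at (312,246), measured 70.4×36.0 mm, between the jaws. The larger brass block is at (100,245) and the dark spare at (560,245).

Call:
arm_command --deltas '[{"xyz": [-0.5, -0.1, 3], "turn": 0.9, "jaw": 0}, {"xyz": [-1, -0.1, 6], "turn": 0.9, "jaw": 0}, {"xyz": [-1, -0.1, 8.5], "turn": 0.9, "jaw": 0}, {"xyz": [-1, -0.1, 10], "turn": 0.9, "jaw": 0}, {"xyz": [-1, -0.1, 10], "turn": 0.9, "jaw": 0}]'

```text
clock: 1.53
position: [0.4711, -0.2525, 0.0207]
ee_rot: [-2.25, -2.178, 0.003]
force: [-0.4, -0.4, 0.1]
width: 1.0
```

```bash
python3 go.py world .473 -.249 .009 88.4
```

```text
t 1.53 pos [ 0.4711 -0.2525  0.0207] fix [ 0.0073 -0.3027] yaw 88.13 yawfix 7.55 tilt [-0.008  0.006 -1.   ] F [-0.38 -0.37  0.11] Ffix [-0.31 -0.43] w 92.0 j7 [ 0.59  0.58 -0.27  1.97  0.24  0.64  0.13]
world [ 0.473 -0.249] 0.009 delta cm [0.35 0.18 1.17] turn -0.27
```

Call:
arm_command --deltas '[{"xyz": [0.3, 0.2, 0.7], "turn": 0, "jaw": 0}, {"xyz": [0.3, 0.2, 1.15], "turn": 0, "jaw": 0}, {"xyz": [0.3, 0.2, 1.15], "turn": 0, "jaw": 0}, {"xyz": [0.3, 0.2, 1.15], "turn": 0, "jaw": 0}]'

```text
clock: 1.87
position: [0.4735, -0.2497, 0.0098]
ee_rot: [-2.251, -2.179, 0.002]
force: [0.2, 0.7, 0.4]
width: 1.0
```

```bash
python3 go.py world .473 -.249 .009 88.4
```

```text
t 1.87 pos [ 0.4735 -0.2497  0.0098] fix [ 0.0092 -0.2996] yaw 88.12 yawfix 7.54 tilt [-0.007  0.005 -1.   ] F [0.2  0.74 0.41] Ffix [0.08 0.77] w 92.0 j7 [ 0.58  0.59 -0.26  1.97  0.25  0.61  0.12]
world [ 0.473 -0.249] 0.009 delta cm [ 0.07 -0.05  0.08] turn -0.28
```

Call:
arm_command --deltas '[{"xyz": [0, 0, 0.05], "turn": 0, "jaw": 160}, {"xyz": [0, 0, 0.05], "turn": 0, "jaw": 160}, {"xyz": [0, 0, 0.05], "turn": 0, "jaw": 200}, {"xyz": [0, 0, 0.05], "turn": 0, "jaw": 200}, {"xyz": [0, 0, 0.05], "turn": 0, "jaw": 200}]' --force 25

```text
clock: 2.28
position: [0.4736, -0.2498, 0.0095]
ee_rot: [-2.251, -2.179, 0.002]
force: [0.3, -0.2, 0.6]
width: 0.692
```

Call:
arm_command --deltas '[{"xyz": [0, 0, 0], "turn": 0, "jaw": 200}, {"xyz": [0, 0, 0], "turn": 0, "jaw": 200}, {"xyz": [0, 0, 0], "turn": 0, "jaw": 200}]'

```text
clock: 2.53
position: [0.4736, -0.2498, 0.0095]
ee_rot: [-2.251, -2.179, 0.002]
force: [-0.4, -0.1, -1.7]
width: 0.47
```

```bash
python3 go.py
```

```text
t 2.53 pos [ 0.4736 -0.2498  0.0095] fix [ 0.0092 -0.2996] yaw 88.12 yawfix 7.54 tilt [-0.007  0.005 -1.   ] F [-0.43 -0.12 -1.66] Ffix [-0.4  -0.19] w 43.3 j7 [ 0.58  0.59 -0.26  1.97  0.25  0.61  0.12]
```

Call:
arm_command --deltas '[{"xyz": [0, 0, 0], "turn": 0, "jaw": 255}, {"xyz": [0, 0, 0], "turn": 0, "jaw": 255}, {"xyz": [0, 0, 0], "turn": 0, "jaw": 255}, {"xyz": [0, 0, 0], "turn": 0, "jaw": 255}]' --force 30

```text
clock: 2.87
position: [0.4728, -0.2498, 0.0094]
ee_rot: [-2.251, -2.178, 0.004]
force: [-4.0, 0.1, 4.3]
width: 0.39
```

Call:
arm_command --deltas '[{"xyz": [0, 0, -3], "turn": 0, "jaw": 255}, {"xyz": [0, 0, -6], "turn": 0, "jaw": 255}, {"xyz": [0, 0, -8], "turn": 0, "jaw": 255}, {"xyz": [0, 0, -8], "turn": 0, "jaw": 255}]'

```text
clock: 3.2
position: [0.4762, -0.251, 0.093]
ee_rot: [-2.255, -2.182, -0.001]
force: [0.8, -0.3, -4.5]
width: 0.387
```

```bash
python3 go.py fix -.008 -.098 .089 0 fix -.008 -.098 .029 0;python3 - <<'E'
from h import *
from cell import get_image
d=get_image("wrist");cv2.imwrite("pics/w2.png",d["frame"][:,:,::-1])
E
```

```text
t 3.2 pos [ 0.4762 -0.251   0.093 ] fix [ 0.0121 -0.3004] yaw 88.11 yawfix 7.53 tilt [-0.002  0.003 -1.   ] F [ 0.83 -0.29 -4.46] Ffix [ 0.87 -0.15] w 35.6 j7 [ 0.62  0.47 -0.31  1.91  0.19  0.79  0.17]
world [ 0.4896 -0.0481] 0.089 delta cm [20.33  0.67  0.46] turn 7.53
world [ 0.4896 -0.0481] 0.029 delta cm [20.31  0.68  6.46] turn 7.53
```

View pics/w2.png

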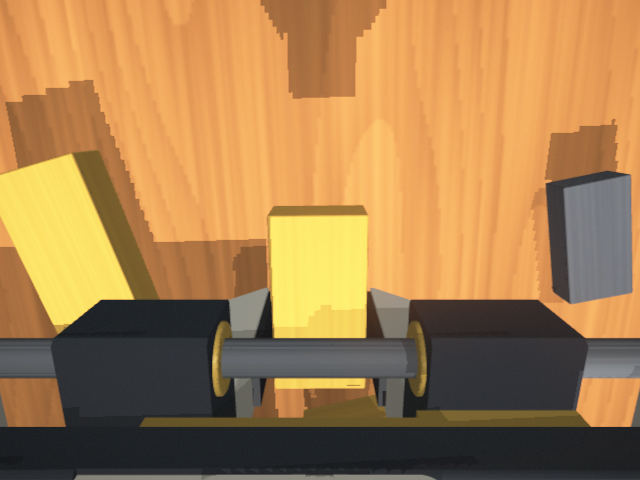

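Grasp is good: width 35.6 mm, and the block hangs level at (318,300) between the pads. Carrying it to the nest, short of both stops.

Call:
arm_command --deltas '[{"xyz": [4, 0.1, 0], "turn": 2, "jaw": 255}, {"xyz": [8, 0.3, 0], "turn": 4, "jaw": 255}, {"xyz": [12, 0.4, 0], "turn": 6, "jaw": 255}, {"xyz": [16, 0.5, 0], "turn": 7.5, "jaw": 255}, {"xyz": [19, 0.7, 0], "turn": 7.5, "jaw": 255}]'

```text
clock: 3.67
position: [0.4871, -0.0573, 0.09]
ee_rot: [-2.389, -2.027, 0.002]
force: [0.8, 0.5, -4.3]
width: 0.388
```

Call:
arm_command --deltas '[{"xyz": [0, 0, 0], "turn": 0, "jaw": 255}, {"xyz": [0, 0, 0], "turn": 0, "jaw": 255}]'

```text
clock: 3.83
position: [0.4862, -0.0543, 0.0885]
ee_rot: [-2.382, -2.032, 0.004]
force: [-0.4, -0.5, -5.2]
width: 0.389
```

```bash
python3 go.py fix -.008 -.1 .035 0
```

```text
t 3.83 pos [ 0.4862 -0.0543  0.0885] fix [-0.0103 -0.1047] yaw 80.94 yawfix 0.36 tilt [-0.009  0.007 -1.   ] F [-0.44 -0.45 -5.18] Ffix [-0.36 -0.52] w 35.8 j7 [ 0.25  0.42 -0.31  2.03  0.18  0.73 -0.33]
world [ 0.4892 -0.05  ] 0.035 delta cm [0.45 0.29 5.35] turn 0.36
```

Call:
arm_command --deltas '[{"xyz": [0.3, 0.2, 1.5], "turn": 0.4, "jaw": 255}, {"xyz": [0.4, 0.3, 3], "turn": 0.4, "jaw": 255}, {"xyz": [0.4, 0.3, 4.5], "turn": 0.4, "jaw": 255}, {"xyz": [0.4, 0.3, 5.2], "turn": 0.4, "jaw": 255}, {"xyz": [0.4, 0.3, 5.2], "turn": 0.4, "jaw": 255}]'

```text
clock: 4.25
position: [0.4875, -0.0518, 0.0343]
ee_rot: [-2.388, -2.02, 0.009]
force: [-1.2, -0.2, -4.7]
width: 0.385
```

Call:
arm_command --deltas '[{"xyz": [0, 0, 0], "turn": 0, "jaw": 255}]'

```text
clock: 4.33
position: [0.4873, -0.0524, 0.0341]
ee_rot: [-2.389, -2.019, 0.01]
force: [0.1, -0.0, -4.2]
width: 0.391
```

```bash
python3 go.py fix -.008 -.1 .0275 0
```

```text
t 4.33 pos [ 0.4873 -0.0524  0.0341] fix [-0.0095 -0.1027] yaw 80.41 yawfix -0.17 tilt [-0.014  0.006 -1.   ] F [ 0.09 -0.01 -4.22] Ffix [0.09 0.01] w 36.0 j7 [ 0.21  0.51 -0.28  2.06  0.22  0.61 -0.39]
world [ 0.4892 -0.05  ] 0.0275 delta cm [0.26 0.16 0.65] turn -0.17
```

Call:
arm_command --deltas '[{"xyz": [0.2, 0.1, 0.3], "turn": -0.2, "jaw": 255}, {"xyz": [0.2, 0.1, 0.5], "turn": -0.2, "jaw": 255}, {"xyz": [0.2, 0.1, 0.5], "turn": -0.2, "jaw": 255}, {"xyz": [0.2, 0.1, 0.5], "turn": -0.2, "jaw": 255}]'

```text
clock: 4.67
position: [0.4888, -0.0506, 0.0293]
ee_rot: [-2.386, -2.023, 0.009]
force: [-0.6, 0.2, -5.8]
width: 0.387
```

```bash
python3 go.py fix -.008 -.1 .0275 0
```

```text
t 4.67 pos [ 0.4888 -0.0506  0.0293] fix [-0.0083 -0.1007] yaw 80.6 yawfix 0.02 tilt [-0.013  0.006 -1.   ] F [-0.65  0.17 -5.75] Ffix [-0.66  0.06] w 35.6 j7 [ 0.21  0.52 -0.28  2.07  0.23  0.6  -0.39]
world [ 0.4892 -0.05  ] 0.0275 delta cm [0.07 0.03 0.18] turn 0.02
```

Call:
arm_command --deltas '[{"xyz": [0, 0, 0.1], "turn": 0, "jaw": 255}, {"xyz": [0, 0, 0.15], "turn": 0, "jaw": 255}, {"xyz": [0, 0, 0.15], "turn": 0, "jaw": 255}]'

```text
clock: 4.92
position: [0.4889, -0.0506, 0.0279]
ee_rot: [-2.386, -2.024, 0.009]
force: [0.2, 1.9, -5.8]
width: 0.388
```

```bash
python3 go.py fix -.008 -.1 .0275 0;python3 - <<'E'
from h import *
from cell import get_image
for n in("wrist","side"):
  d=get_image(n);cv2.imwrite(f"pics/{n}3.png",d["frame"][:,:,::-1])
cv2.imwrite("pics/side3c.png",cv2.resize(d["frame"][200:380,250:450],None,fx=3.3,fy=3.3,interpolation=2)[:,:,::-1])
E
```

```text
t 4.92 pos [ 0.4889 -0.0506  0.0279] fix [-0.0083 -0.1006] yaw 80.61 yawfix 0.03 tilt [-0.013  0.006 -1.   ] F [ 0.17  1.87 -5.76] Ffix [-0.13  1.87] w 35.7 j7 [ 0.21  0.52 -0.28  2.07  0.23  0.6  -0.39]
world [ 0.4892 -0.05  ] 0.0275 delta cm [0.06 0.03 0.04] turn 0.03
```

View pics/side3c.png

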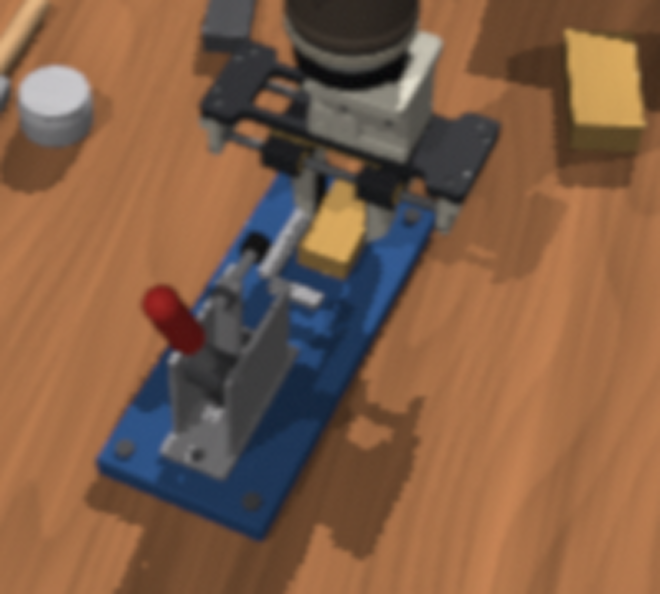

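View pics/wrist3.png

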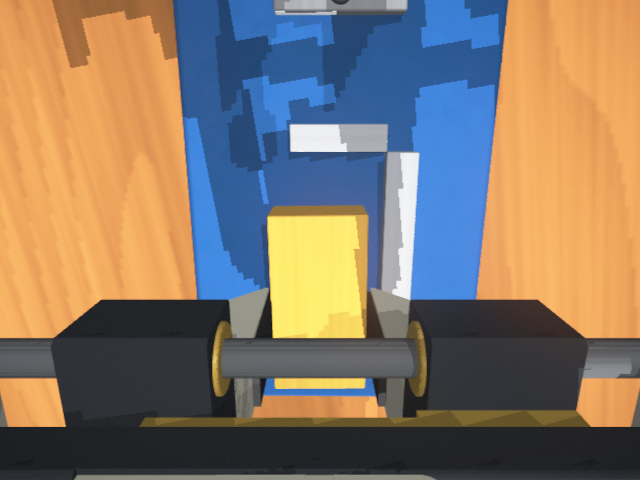

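The side view shows the brass block over the nest at crop (335,235), short of both stops. In the wrist view there is a gap to the end stop (340,138) and to the long stop (400,230). I'll slide most of the way while still gripped, stopping short of contact.

Call:
arm_command --deltas '[{"xyz": [0.4, 0.1, 0], "turn": 0, "jaw": 255}, {"xyz": [0.8, 0.3, 0], "turn": 0, "jaw": 255}, {"xyz": [1.2, 0.4, 0], "turn": 0, "jaw": 255}, {"xyz": [1.4, 0.5, 0], "turn": 0, "jaw": 255}, {"xyz": [1.4, 0.5, 0], "turn": 0, "jaw": 255}]'

```text
clock: 5.43
position: [0.4966, -0.0366, 0.0279]
ee_rot: [-2.384, -2.025, 0.008]
force: [0.2, 0.8, -4.2]
width: 0.388
```

Call:
arm_command --deltas '[{"xyz": [0, 0, 0], "turn": 0, "jaw": 255}]'

```text
clock: 5.52
position: [0.4966, -0.0365, 0.0279]
ee_rot: [-2.384, -2.025, 0.009]
force: [0.3, -0.3, -6.0]
width: 0.39
```

```bash
python3 go.py fix -.008 -.1 .0275 0;python3 - <<'E'
from h import *
from cell import get_image
for n in("wrist",):
  d=get_image(n);cv2.imwrite(f"pics/{n}4.png",d["frame"][:,:,::-1])
E
```

```text
t 5.52 pos [ 0.4966 -0.0365  0.0279] fix [-0.003  -0.0855] yaw 80.7 yawfix 0.12 tilt [-0.013  0.007 -1.   ] F [ 0.33 -0.28 -6.01] Ffix [ 0.37 -0.22] w 35.9 j7 [ 0.18  0.53 -0.28  2.05  0.23  0.61 -0.42]
world [ 0.4892 -0.05  ] 0.0275 delta cm [-1.45 -0.5   0.04] turn 0.12
```

View pics/wrist4.png

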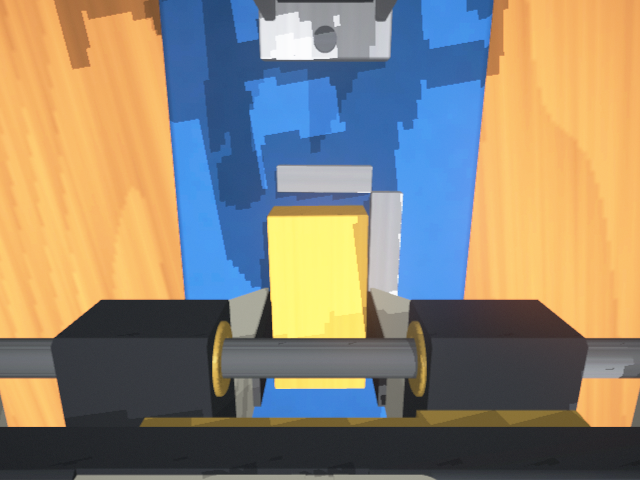

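About 6 mm is left to the end stop and 1–3 mm to the long stop. Setting down and releasing.

Call:
arm_command --deltas '[{"xyz": [0, 0, 0.06], "turn": 0, "jaw": 255}, {"xyz": [0, 0, 0.06], "turn": 0, "jaw": 255}, {"xyz": [0, 0, 0.06], "turn": 0, "jaw": 200}, {"xyz": [0, 0, 0.06], "turn": 0, "jaw": 120}, {"xyz": [0, 0, 0.06], "turn": 0, "jaw": 100}]'

```text
clock: 5.98
position: [0.497, -0.0365, 0.0276]
ee_rot: [-2.385, -2.026, 0.007]
force: [-0.9, -0.4, -0.3]
width: 0.486
```

Call:
arm_command --deltas '[{"xyz": [0, 0, 0], "turn": 0, "jaw": 100}, {"xyz": [0, 0, 0], "turn": 0, "jaw": 100}]'

```text
clock: 6.15
position: [0.4974, -0.0365, 0.0277]
ee_rot: [-2.385, -2.026, 0.006]
force: [-0.4, 0.0, -0.8]
width: 0.596
```

```bash
python3 go.py
```

```text
t 6.15 pos [ 0.4974 -0.0365  0.0277] fix [-0.0022 -0.0853] yaw 80.69 yawfix 0.11 tilt [-0.011  0.007 -1.   ] F [-0.43  0.01 -0.82] Ffix [-0.43 -0.06] w 54.9 j7 [ 0.18  0.53 -0.28  2.05  0.23  0.6  -0.42]
```

Call:
arm_command --deltas '[{"xyz": [0, 0, -2], "turn": 0, "jaw": 100}, {"xyz": [0, 0, -3.7], "turn": 0, "jaw": 255}, {"xyz": [-2, 0, -3.7], "turn": 0, "jaw": 255}, {"xyz": [-5, 0, -3.7], "turn": 0, "jaw": 255}, {"xyz": [-5.5, 0, -3.7], "turn": 0, "jaw": 255}]'

```text
clock: 6.57
position: [0.4882, -0.0958, 0.0647]
ee_rot: [-2.39, -2.022, 0.009]
force: [-0.0, -0.9, -0.3]
width: 0.37
```

Call:
arm_command --deltas '[{"xyz": [0, 0, 0], "turn": 0, "jaw": 255}, {"xyz": [0, 0, 0], "turn": 0, "jaw": 255}, {"xyz": [0, 0, 0], "turn": 0, "jaw": 255}]'

```text
clock: 6.82
position: [0.4884, -0.0951, 0.0647]
ee_rot: [-2.39, -2.023, 0.009]
force: [0.6, 1.1, -0.2]
width: 0.152
```

```bash
python3 go.py fix -0.002 -.135 .027 0;python3 - <<'E'
from h import *
from cell import get_image
for n in("top",):
  d=get_image(n);np.savez("top5.npz",**d);cv2.imwrite(f"pics/{n}5.png",cv2.resize(d["frame"][200:320,220:380],None,fx=5,fy=5,interpolation=2)[:,:,::-1])
for n in("wrist",):
  d=get_image(n);np.savez("wrist5.npz",**d);cv2.imwrite(f"pics/{n}5.png",d["frame"][:,:,::-1])
E
```

```text
t 6.82 pos [ 0.4884 -0.0951  0.0647] fix [-0.0015 -0.1445] yaw 80.48 yawfix -0.1 tilt [-0.011  0.005 -1.   ] F [ 0.63  1.07 -0.25] Ffix [0.45 1.15] w 14.0 j7 [ 0.31  0.47 -0.29  2.03  0.2   0.69 -0.28]
world [ 0.4894 -0.0856] 0.027 delta cm [ 0.94 -0.01  3.77] turn -0.1
```

View pics/wrist5.png

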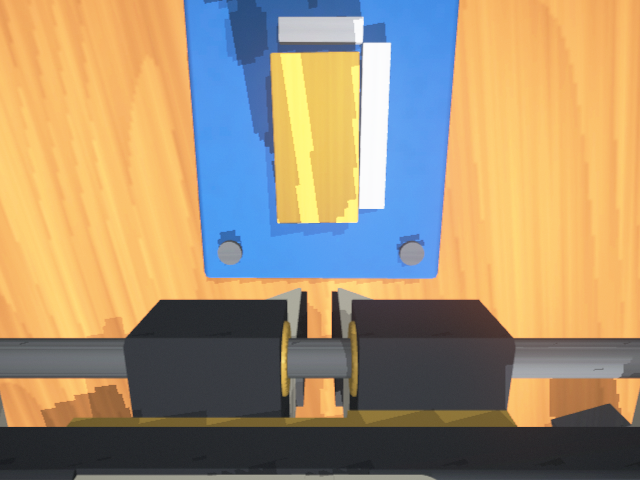

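The block lies flat in the nest: the long stop (375,125) is nearly touching and the end stop (320,30) is about 5 mm off. Next: descend behind the block and push it +y.

Call:
arm_command --deltas '[{"xyz": [0.6, 0, 1.5], "turn": 0, "jaw": 255}, {"xyz": [0.6, 0, 3], "turn": 0, "jaw": 255}, {"xyz": [0.6, 0, 3.7], "turn": 0, "jaw": 255}, {"xyz": [0.6, 0, 3.7], "turn": 0, "jaw": 255}, {"xyz": [0.6, 0, 3.7], "turn": 0, "jaw": 255}]'

```text
clock: 7.33
position: [0.4889, -0.088, 0.0276]
ee_rot: [-2.387, -2.024, 0.009]
force: [-0.0, -0.5, -0.5]
width: 0.007
```

```bash
python3 go.py fix -0.002 -.122 .027 0
```

```text
t 7.33 pos [ 0.4889 -0.088   0.0276] fix [-0.0022 -0.1375] yaw 80.6 yawfix 0.02 tilt [-0.012  0.005 -1.   ] F [-0.03 -0.45 -0.5 ] Ffix [ 0.05 -0.45] w 0.7 j7 [ 0.28  0.52 -0.27  2.05  0.23  0.6  -0.32]
world [ 0.4916 -0.0727] 0.027 delta cm [1.55 0.02 0.07] turn 0.02
```

Call:
arm_command --deltas '[{"xyz": [0.5, 0, 0], "turn": 0, "jaw": 255}, {"xyz": [1, 0, 0], "turn": 0, "jaw": 255}, {"xyz": [1.3, 0, 0], "turn": 0, "jaw": 255}, {"xyz": [1.6, 0, 0], "turn": 0, "jaw": 255}, {"xyz": [1.8, 0, 0], "turn": 0, "jaw": 255}]'

```text
clock: 7.75
position: [0.492, -0.0708, 0.0282]
ee_rot: [-2.389, -2.025, 0.01]
force: [-1.1, -6.1, 3.9]
width: 0.007
```

```bash
python3 go.py
```

```text
t 7.75 pos [ 0.492  -0.0708  0.0282] fix [-0.0019 -0.1201] yaw 80.57 yawfix -0.01 tilt [-0.012  0.004 -1.   ] F [-1.13 -6.08  3.87] Ffix [-0.12 -6.18] w 0.7 j7 [ 0.24  0.52 -0.27  2.05  0.23  0.6  -0.35]
```

Call:
arm_command --deltas '[{"xyz": [0, 0, 0], "turn": 0, "jaw": 255}, {"xyz": [0, 0, 0], "turn": 0, "jaw": 255}]'

```text
clock: 7.92
position: [0.4922, -0.0706, 0.0284]
ee_rot: [-2.389, -2.025, 0.009]
force: [-0.3, -1.4, 1.4]
width: 0.007
```

```bash
python3 go.py;python3 - <<'E'
from h import *
from cell import get_image
for n in("wrist",):
  d=get_image(n);np.savez("wrist6.npz",**d);cv2.imwrite(f"pics/{n}6.png",d["frame"][:,:,::-1])
E
```

```text
t 7.92 pos [ 0.4922 -0.0706  0.0284] fix [-0.0017 -0.1198] yaw 80.58 yawfix 0.0 tilt [-0.011  0.004 -1.   ] F [-0.3  -1.38  1.38] Ffix [-0.07 -1.41] w 0.6 j7 [ 0.24  0.52 -0.27  2.05  0.23  0.6  -0.35]
```

View pics/wrist6.png

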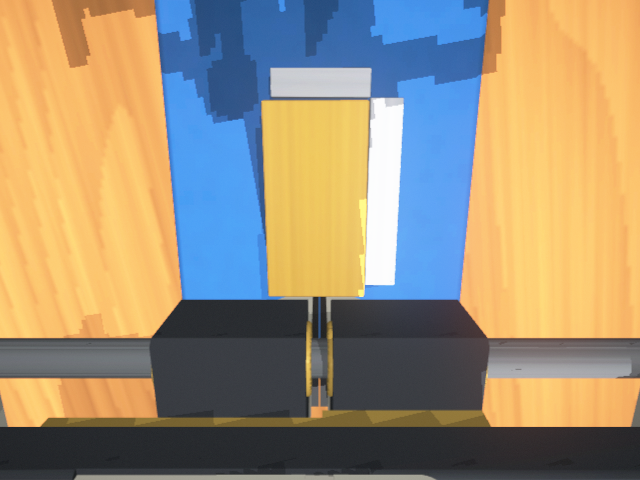

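```bash
cat > bl.py <<'E'
from h import *
from go import C,RF
def meas(d):
    v,u=np.mgrid[0:480,0:640];P=world(d,u,v);P[...,:2]=(P[...,:2]-C)@RF
    hs=cv2.cvtColor(d["frame"],cv2.COLOR_RGB2HSV)
    nz=(abs(P[...,0])<.06)&(P[...,1]<-.0)&(P[...,1]>-.14)&(d["depth"]>0)
    m=nz&(hs[...,0]>15)&(hs[...,0]<32)&(hs[...,1]>100)&(P[...,2]>.033)&(P[...,2]<.045)
    c,s,a=cv2.minAreaRect((P[m][:,:2]*1000).astype(np.float32));print("block fix c",np.round(c,1),"size",np.round(s,1),"ang",round(a,2),"ztop",np.median(P[m][:,2]).round(4))
    b=P[m];print(" +x edge",np.percentile(b[:,0],[99,99.8]).round(4),"+y edge",np.percentile(b[:,1],[99,99.8]).round(4))
    k=nz&(hs[...,1]<60)&(P[...,2]>.021)&(P[...,2]<.027)
    L=P[k];e=L[(L[:,1]>-.036)];l=L[(L[:,1]<-.04)&(L[:,0]>0.01)]
    print(" end stop y min",np.percentile(e[:,1],[.5,2]).round(4),"long x min",np.percentile(l[:,0],[.5,2,5]).round(4),len(e),len(l))
if __name__=="__main__":
    import sys;meas(dict(np.load(sys.argv[1])))
E
python3 bl.py wrist6.npz; python3 bl.py wrist5.npz
```

```text
block fix c [ -3.2 -74.3] size [35.9 70.5] ang 0.06 ztop 0.0385
 +x edge [0.0142 0.0145] +y edge [-0.0395 -0.0391]
 end stop y min [-0.036  -0.0357] long x min [0.0162 0.0164 0.0168] 2514 5598
block fix c [ -3.5 -78.1] size [35.8 69.7] ang 0.94 ztop 0.0386
 +x edge [0.0139 0.0144] +y edge [-0.044  -0.0435]
 end stop y min [-0.0359 -0.0358] long x min [0.0161 0.0162 0.0166] 1858 4642
```

Still about 3.4 mm to go in y and 2 mm in x. I'll continue slowly, 0.5 mm per row.

Call:
arm_command --deltas '[{"xyz": [0.05, 0, 0], "turn": 0, "jaw": 255}, {"xyz": [0.1, 0, 0], "turn": 0, "jaw": 255}, {"xyz": [0.15, 0, 0], "turn": 0, "jaw": 255}, {"xyz": [0.2, 0, 0], "turn": 0, "jaw": 255}, {"xyz": [0.25, 0, 0], "turn": 0, "jaw": 255}]'

```text
clock: 8.38
position: [0.4924, -0.069, 0.0283]
ee_rot: [-2.39, -2.025, 0.011]
force: [-1.7, -7.5, 1.5]
width: 0.006
```

```bash
python3 go.py
```

```text
t 8.38 pos [ 0.4924 -0.069   0.0283] fix [-0.0017 -0.1182] yaw 80.54 yawfix -0.04 tilt [-0.011  0.003 -1.   ] F [-1.72 -7.47  1.45] Ffix [-0.47 -7.65] w 0.5 j7 [ 0.24  0.52 -0.27  2.05  0.23  0.6  -0.36]
```

Call:
arm_command --deltas '[{"xyz": [0.06, 0, 0], "turn": 0, "jaw": 255}, {"xyz": [0.11, 0, 0], "turn": 0, "jaw": 255}, {"xyz": [0.16, 0, 0], "turn": 0, "jaw": 255}]'

```text
clock: 8.63
position: [0.4924, -0.0689, 0.0283]
ee_rot: [-2.392, -2.024, 0.013]
force: [-2.3, -10.5, 3.8]
width: 0.004
```

```bash
python3 go.py;python3 - <<'E'
from bl import *
from cell import get_image
meas(get_image("wrist"))
E
python3 go.py
```

```text
t 8.63 pos [ 0.4924 -0.0689  0.0283] fix [-0.0018 -0.1181] yaw 80.47 yawfix -0.11 tilt [-0.012  0.001 -1.   ] F [ -2.28 -10.45   3.83] Ffix [ -0.54 -10.68] w 0.4 j7 [ 0.23  0.52 -0.27  2.05  0.23  0.61 -0.36]
block fix c [ -3.2 -73.3] size [35.8 71.4] ang 0.16 ztop 0.0385
 +x edge [0.0142 0.0145] +y edge [-0.0381 -0.0377]
 end stop y min [-0.0358 -0.0357] long x min [0.0162 0.0164 0.0168] 2502 5560
t 8.68 pos [ 0.4924 -0.069   0.0283] fix [-0.0018 -0.1181] yaw 80.47 yawfix -0.11 tilt [-0.012  0.001 -1.   ] F [-0.87 -7.66  2.88] Ffix [ 0.39 -7.7 ] w 0.7 j7 [ 0.23  0.52 -0.27  2.05  0.23  0.61 -0.36]
```

```bash
python3 - <<'E'
from h import *
from cell import get_image
d=get_image("wrist");np.savez("wrist7.npz",**d)
cv2.imwrite("pics/wrist7.png",cv2.resize(d["frame"][55:130,240:420],None,fx=4.4,fy=4.4,interpolation=cv2.INTER_NEAREST)[:,:,::-1])
v,u=np.mgrid[0:480,0:640];P=world(d,u,v)
from go import C,RF
P[...,:2]=(P[...,:2]-C)@RF
for r in range(84,112): print(r,d["frame"][r,315],P[r,315].round(4), P[r,300].round(4))
E
python3 go.py
```

```text
84 [202 205 207] [-0.0034 -0.0313  0.0243] [-0.0088 -0.0313  0.0238]
85 [202 205 208] [-0.0034 -0.0317  0.0248] [-0.0087 -0.0318  0.0264]
86 [201 202 207] [-0.0034 -0.0321  0.0258] [-0.0088 -0.0319  0.0235]
87 [201 203 208] [-0.0034 -0.0323  0.0237] [-0.0088 -0.0323  0.0241]
88 [200 201 206] [-0.0034 -0.0327  0.0246] [-0.0088 -0.0327  0.0244]
89 [201 204 207] [-0.0034 -0.0331  0.0257] [-0.0088 -0.033   0.0245]
90 [202 204 208] [-0.0034 -0.0334  0.0245] [-0.0088 -0.0333  0.0239]
91 [203 204 208] [-0.0034 -0.0336  0.0233] [-0.0088 -0.0336  0.0238]
92 [204 205 208] [-0.0034 -0.034   0.024 ] [-0.0088 -0.034   0.0241]
93 [204 205 207] [-0.0034 -0.0344  0.0241] [-0.0088 -0.0343  0.0236]
94 [206 207 211] [-0.0034 -0.0347  0.0238] [-0.0088 -0.0347  0.024 ]
95 [204 206 209] [-0.0034 -0.0351  0.0257] [-0.0088 -0.035   0.0243]
96 [205 206 209] [-0.0034 -0.0354  0.025 ] [-0.0088 -0.0353  0.0239]
97 [205 206 209] [-0.0035 -0.0357  0.0234] [-0.0089 -0.0357  0.0233]
98 [205 208 210] [-0.0034 -0.0361  0.0242] [-0.0089 -0.036   0.0237]
99 [203 201 198] [-0.0034 -0.0364  0.0241] [-0.0089 -0.0364  0.02
[... 347 characters left out ...]
.0382]
105 [238 199  95] [-0.0031 -0.039   0.0392] [-0.008  -0.039   0.0393]
106 [239 201  98] [-0.0031 -0.0393  0.0382] [-0.0082 -0.0393  0.0374]
107 [239 199  96] [-0.0032 -0.0396  0.0378] [-0.0081 -0.0396  0.0383]
108 [239 199  96] [-0.0031 -0.04    0.0393] [-0.0082 -0.0399  0.0376]
109 [240 199  98] [-0.0031 -0.0403  0.039 ] [-0.0081 -0.0403  0.0388]
110 [239 199  97] [-0.0032 -0.0405  0.0371] [-0.0081 -0.0406  0.038 ]
111 [239 199  97] [-0.0031 -0.0409  0.0392] [-0.0081 -0.0409  0.0388]
t 8.73 pos [ 0.4924 -0.0689  0.0283] fix [-0.0018 -0.1181] yaw 80.47 yawfix -0.11 tilt [-0.012  0.001 -1.   ] F [-1.95 -8.38  2.45] Ffix [-0.55 -8.58] w 0.7 j7 [ 0.23  0.52 -0.27  2.05  0.23  0.61 -0.36]
```

View pics/wrist7.png

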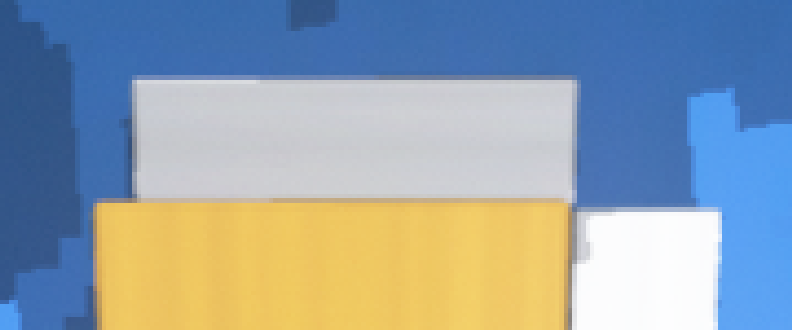

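In the crop, the block edge (row ~101) overlaps the end-stop edge, and the long stop's beginning (fixture y = −0.035 by definition) lies on the same line. So the block is home in y, and my fixture frame is off by about −2.7 mm in y. It held steady at ~8–10 N without advancing, which agrees. Backing off, then pushing +x from the −x side.

Call:
arm_command --deltas '[{"xyz": [-0.5, 0, 0], "turn": 0.1, "jaw": 255}, {"xyz": [-1, 0, -1], "turn": 0.1, "jaw": 255}, {"xyz": [-1, -1, -3.5], "turn": 0.1, "jaw": 255}, {"xyz": [0, -4, -3.7], "turn": 0.1, "jaw": 255}, {"xyz": [3, -5.8, -3.7], "turn": 0.1, "jaw": 255}]'

```text
clock: 9.15
position: [0.4392, -0.0328, 0.0673]
ee_rot: [-2.4, -2.015, 0.014]
force: [0.6, 0.9, -0.3]
width: 0.004
```

Call:
arm_command --deltas '[{"xyz": [0, 0, 0], "turn": 0, "jaw": 255}, {"xyz": [0, 0, 0], "turn": 0, "jaw": 255}]'

```text
clock: 9.32
position: [0.4388, -0.0313, 0.0683]
ee_rot: [-2.397, -2.019, 0.012]
force: [0.1, -0.0, 0.1]
width: 0.004
```

```bash
sed -i 's/^C=np.*/C=np.array([.5135,.0473])+np.array([-.0017*.9865-.0027*.1637, .0017*.1637-.0027*.9865])/' go.py; python3 go.py fix -.056 -.072 .027 0
```

```text
Traceback (most recent call last):
  File "go.py", line 6, in <module>
    RF=np.array([[np.cos(TH),-np.sin(TH)],[np.sin(TH),np.cos(TH)]])
                         ^^
NameError: name 'TH' is not defined
```

```bash
sed -i 's/^RF=/TH=np.radians(-9.42)\nRF=/' go.py; python3 go.py fix -.056 -.072 .027 0
```

```text
t 9.32 pos [ 0.4388 -0.0313  0.0683] fix [-0.0592 -0.0871] yaw 80.22 yawfix -0.36 tilt [-0.01  0.   -1.  ] F [ 0.11 -0.04  0.08] Ffix [ 0.11 -0.02] w 0.3 j7 [ 0.2   0.39 -0.31  2.16  0.19  0.63 -0.42]
world [ 0.4444 -0.0169] 0.027 delta cm [1.51 0.35 4.12] turn -0.36
```

Call:
arm_command --deltas '[{"xyz": [1.2, 0.1, 1], "turn": -0.4, "jaw": 255}, {"xyz": [1.5, 0.2, 2.5], "turn": -0.4, "jaw": 255}, {"xyz": [1.5, 0.2, 4], "turn": -0.4, "jaw": 255}, {"xyz": [1.5, 0.2, 4.1], "turn": -0.4, "jaw": 255}, {"xyz": [1.5, 0.2, 4.1], "turn": -0.4, "jaw": 255}]'

```text
clock: 9.73
position: [0.4427, -0.0171, 0.027]
ee_rot: [-2.39, -2.027, 0.014]
force: [0.6, 0.1, 0.7]
width: 0.007
```

Call:
arm_command --deltas '[{"xyz": [0, 0, 0], "turn": 0, "jaw": 255}]'

```text
clock: 9.82
position: [0.4432, -0.0174, 0.0274]
ee_rot: [-2.39, -2.026, 0.014]
force: [0.6, 0.6, -0.2]
width: 0.006
```

```bash
python3 go.py fix -.04 -.071 .027 0;python3 - <<'E'
from bl import *
from cell import get_image
d=get_image("wrist");cv2.imwrite("pics/w8.png",d["frame"][:,:,::-1]);meas(d)
E
```

```text
t 9.82 pos [ 0.4432 -0.0174  0.0274] fix [-0.0571 -0.0727] yaw 80.58 yawfix 0.0 tilt [-0.012  0.001 -1.   ] F [ 0.65  0.57 -0.16] Ffix [0.55 0.67] w 0.5 j7 [ 0.14  0.47 -0.28  2.18  0.24  0.53 -0.49]
world [ 0.4603 -0.0186] 0.027 delta cm [0.17 1.71 0.02] turn 0.0
block fix c [ -1.9 -69.5] size [70.3 36.8] ang 89.63 ztop 0.0384
 +x edge [0.0157 0.0162] +y edge [-0.0347 -0.0345]
 end stop y min [-0.0358 -0.0353] long x min [0.0226 0.0229 0.0232] 2725 2127
```

View pics/w8.png

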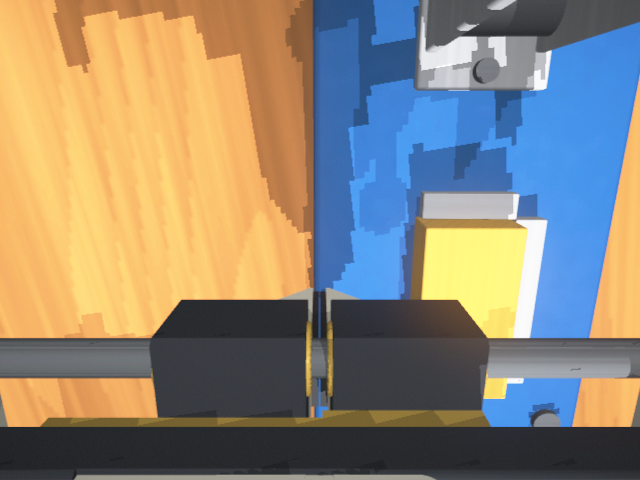

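Call:
arm_command --deltas '[{"xyz": [0, 0.5, 0], "turn": 0, "jaw": 255}, {"xyz": [0, 1, 0], "turn": 0, "jaw": 255}, {"xyz": [0, 1.3, 0], "turn": 0, "jaw": 255}, {"xyz": [0, 1.5, 0], "turn": 0, "jaw": 255}, {"xyz": [0, 1.6, 0], "turn": 0, "jaw": 255}]'

```text
clock: 10.28
position: [0.4597, -0.0203, 0.0275]
ee_rot: [-2.391, -2.026, 0.012]
force: [-0.4, 0.2, 0.4]
width: 0.009
```

```bash
python3 go.py
```

```text
t 10.28 pos [ 0.4597 -0.0203  0.0275] fix [-0.0403 -0.0727] yaw 80.56 yawfix -0.02 tilt [-0.011  0.001 -1.   ] F [-0.38  0.17  0.37] Ffix [-0.4  0.1] w 0.8 j7 [ 0.14  0.48 -0.28  2.14  0.24  0.56 -0.48]
```

Call:
arm_command --deltas '[{"xyz": [0, 0.06, 0], "turn": 0, "jaw": 255}, {"xyz": [0, 0.12, 0], "turn": 0, "jaw": 255}, {"xyz": [0, 0.18, 0], "turn": 0, "jaw": 255}, {"xyz": [0, 0.24, 0], "turn": 0, "jaw": 255}]'

```text
clock: 10.62
position: [0.462, -0.0206, 0.0275]
ee_rot: [-2.391, -2.026, 0.013]
force: [-0.2, -0.6, -0.3]
width: 0.006
```

```bash
python3 go.py
```

```text
t 10.62 pos [ 0.462  -0.0206  0.0275] fix [-0.038  -0.0727] yaw 80.57 yawfix -0.01 tilt [-0.011  0.001 -1.   ] F [-0.16 -0.6  -0.29] Ffix [-0.06 -0.62] w 0.5 j7 [ 0.14  0.49 -0.28  2.14  0.24  0.56 -0.48]
```

Call:
arm_command --deltas '[{"xyz": [0, 0.06, 0], "turn": 0, "jaw": 255}, {"xyz": [0, 0.12, 0], "turn": 0, "jaw": 255}, {"xyz": [0, 0.18, 0], "turn": 0, "jaw": 255}, {"xyz": [0, 0.24, 0], "turn": 0, "jaw": 255}]'

```text
clock: 10.95
position: [0.4644, -0.021, 0.0275]
ee_rot: [-2.391, -2.026, 0.013]
force: [0.3, 0.0, -0.2]
width: 0.009
```

Call:
arm_command --deltas '[{"xyz": [0, 0.06, 0], "turn": 0, "jaw": 255}, {"xyz": [0, 0.12, 0], "turn": 0, "jaw": 255}, {"xyz": [0, 0.18, 0], "turn": 0, "jaw": 255}, {"xyz": [0, 0.24, 0], "turn": 0, "jaw": 255}]'

```text
clock: 11.28
position: [0.4663, -0.0214, 0.0273]
ee_rot: [-2.39, -2.026, 0.014]
force: [-2.6, 0.4, 1.6]
width: 0.007
```

```bash
python3 go.py;python3 - <<'E'
from bl import *
from cell import get_image
d=get_image("wrist");cv2.imwrite("pics/w9.png",d["frame"][:,:,::-1]);meas(d)
E
```

```text
t 11.28 pos [ 0.4663 -0.0214  0.0273] fix [-0.0336 -0.0728] yaw 80.57 yawfix -0.01 tilt [-0.012  0.    -1.   ] F [-2.57  0.4   1.65] Ffix [-2.6  -0.02] w 0.6 j7 [ 0.15  0.49 -0.28  2.13  0.24  0.56 -0.47]
block fix c [ -1.7 -48.6] size [36.4 28.6] ang 0.46 ztop 0.0384
 +x edge [0.0156 0.0159] +y edge [-0.0347 -0.0345]
 end stop y min [-0.0359 -0.0355] long x min [0.0206 0.0209 0.0212] 2698 1954
```

View pics/w9.png

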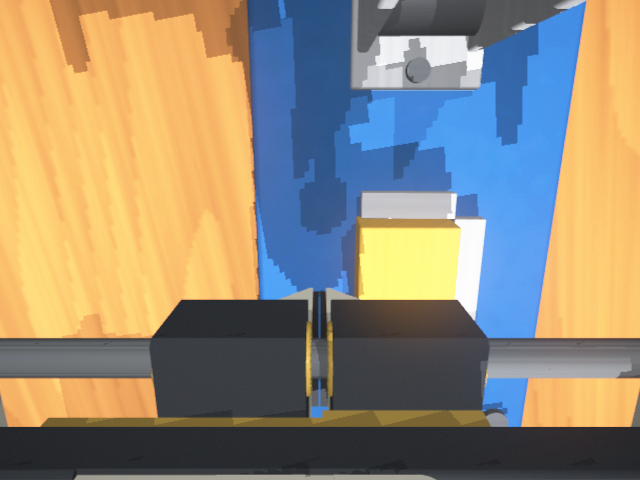

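Contact has begun at 2.6 N, TCP x = −0.0336. Continuing gently.

Call:
arm_command --deltas '[{"xyz": [0, 0.06, 0], "turn": 0, "jaw": 255}, {"xyz": [0, 0.11, 0], "turn": 0, "jaw": 255}, {"xyz": [0, 0.16, 0], "turn": 0, "jaw": 255}]'

```text
clock: 11.58
position: [0.4665, -0.0214, 0.0271]
ee_rot: [-2.389, -2.025, 0.017]
force: [-5.9, 1.3, 6.1]
width: 0.005
```

```bash
python3 go.py
```

```text
t 11.58 pos [ 0.4665 -0.0214  0.0271] fix [-0.0334 -0.0728] yaw 80.59 yawfix 0.01 tilt [-0.015  0.    -1.   ] F [-5.9   1.33  6.07] Ffix [-6.04  0.35] w 0.5 j7 [ 0.15  0.49 -0.28  2.12  0.24  0.57 -0.47]
```

Fz rises along with Fx, so the finger's tapered outside is wedging the block down, and the image still shows about a 2 mm gap to the long stop. I'll use the flat inner pad instead: straddle the block with open jaws and shift +x.

Call:
arm_command --deltas '[{"xyz": [0, -0.8, 0], "turn": 0, "jaw": 255}, {"xyz": [0, -0.8, -2], "turn": 0, "jaw": 100}, {"xyz": [0, -0.5, -4], "turn": 0, "jaw": 100}, {"xyz": [-0.5, 1.5, -4], "turn": 0, "jaw": 90}, {"xyz": [-0.8, 3.3, -4], "turn": 0, "jaw": 90}]'

```text
clock: 12.0
position: [0.4995, -0.0351, 0.0681]
ee_rot: [-2.39, -2.027, 0.014]
force: [0.8, 0.3, -1.0]
width: 0.242
```

Call:
arm_command --deltas '[{"xyz": [0, 0, 0], "turn": 0, "jaw": 90}, {"xyz": [0, 0, 0], "turn": 0, "jaw": 90}, {"xyz": [0, 0, 0], "turn": 0, "jaw": 90}]'

```text
clock: 12.25
position: [0.4986, -0.0349, 0.0678]
ee_rot: [-2.39, -2.027, 0.014]
force: [-0.8, -0.1, -0.3]
width: 0.462
```

```bash
python3 go.py fix -.001 -.08 .0275 0;python3 - <<'E'
from bl import *
from cell import get_image
d=get_image("wrist");cv2.imwrite("pics/w10.png",d["frame"][:,:,::-1]);meas(d)
E
```

```text
t 12.25 pos [ 0.4986 -0.0349  0.0678] fix [ 0.0005 -0.0809] yaw 80.61 yawfix 0.03 tilt [-0.012  0.    -1.   ] F [-0.79 -0.09 -0.34] Ffix [-0.76 -0.22] w 42.5 j7 [ 0.19  0.46 -0.3   2.02  0.21  0.7  -0.4 ]
world [ 0.4973 -0.0338] 0.0275 delta cm [ 0.09 -0.1   4.03] turn 0.03
block fix c [ -1.6 -69.7] size [35.8 70.2] ang 0.2 ztop 0.0385
 +x edge [0.0159 0.0162] +y edge [-0.0348 -0.0347]
 end stop y min [-0.0359 -0.0354] long x min [0.0178 0.018  0.0183] 1732 2895
```

View pics/w10.png

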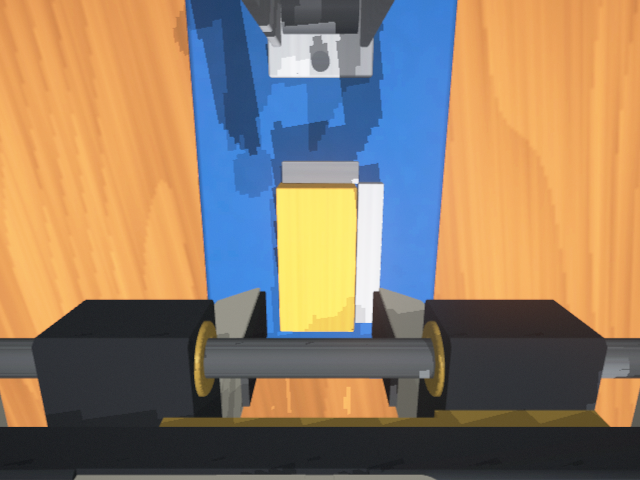

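Block x gap is about 1.8 mm, y is home, square within 0.2°. Waiting for the jaws to open, then descending astride.

Call:
arm_command --deltas '[{"xyz": [0, -0.2, 0], "turn": 0, "jaw": 90}, {"xyz": [0, -0.2, 0.5], "turn": 0, "jaw": 90}, {"xyz": [0, -0.2, 1.5], "turn": 0, "jaw": 90}, {"xyz": [0, -0.2, 2.5], "turn": 0, "jaw": 90}, {"xyz": [0, -0.2, 2.5], "turn": 0, "jaw": 90}]'

```text
clock: 12.72
position: [0.4945, -0.0345, 0.0406]
ee_rot: [-2.387, -2.026, 0.019]
force: [0.1, 0.3, -0.3]
width: 0.649
```

```bash
python3 go.py fix -.001 -.08 .0275 0
```

```text
t 12.72 pos [ 0.4945 -0.0345  0.0406] fix [-0.0036 -0.0811] yaw 80.65 yawfix 0.07 tilt [-0.016  0.    -1.   ] F [ 0.08  0.31 -0.26] Ffix [0.03 0.32] w 59.7 j7 [ 0.18  0.5  -0.28  2.05  0.23  0.64 -0.42]
world [ 0.4973 -0.0338] 0.0275 delta cm [0.11 0.28 1.3 ] turn 0.07
```

Call:
arm_command --deltas '[{"xyz": [0, 0.2, 0.6], "turn": 0, "jaw": 90}, {"xyz": [0, 0.4, 1.2], "turn": 0, "jaw": 90}, {"xyz": [0, 0.6, 1.3], "turn": 0, "jaw": 90}, {"xyz": [0, 0.8, 1.3], "turn": 0, "jaw": 90}, {"xyz": [0, 0.9, 1.3], "turn": 0, "jaw": 90}]'

```text
clock: 13.13
position: [0.5037, -0.036, 0.0274]
ee_rot: [-2.387, -2.026, 0.018]
force: [0.1, 0.9, -0.4]
width: 0.647
```

```bash
python3 go.py
```

```text
t 13.13 pos [ 0.5037 -0.036   0.0274] fix [ 0.0057 -0.0811] yaw 80.64 yawfix 0.06 tilt [-0.016  0.    -1.   ] F [ 0.15  0.88 -0.36] Ffix [0.   0.89] w 59.5 j7 [ 0.17  0.53 -0.28  2.03  0.24  0.62 -0.43]
```

Call:
arm_command --deltas '[{"xyz": [0, 0.1, 0], "turn": 0, "jaw": 90}, {"xyz": [0, 0.2, 0], "turn": 0, "jaw": 90}, {"xyz": [0, 0.3, 0], "turn": 0, "jaw": 90}, {"xyz": [0, 0.4, 0], "turn": 0, "jaw": 90}, {"xyz": [0, 0.45, 0], "turn": 0, "jaw": 90}]'

```text
clock: 13.55
position: [0.5084, -0.0368, 0.0275]
ee_rot: [-2.388, -2.026, 0.018]
force: [0.4, -0.0, 0.0]
width: 0.649
```

```bash
python3 go.py
```

```text
t 13.55 pos [ 0.5084 -0.0368  0.0275] fix [ 0.0104 -0.0811] yaw 80.64 yawfix 0.06 tilt [-0.015  0.    -1.   ] F [ 0.42 -0.    0.02] Ffix [0.41 0.07] w 59.7 j7 [ 0.17  0.54 -0.27  2.02  0.24  0.63 -0.43]
```

Call:
arm_command --deltas '[{"xyz": [0, 0.05, 0], "turn": 0, "jaw": 90}, {"xyz": [0, 0.1, 0], "turn": 0, "jaw": 90}, {"xyz": [0, 0.15, 0], "turn": 0, "jaw": 90}]'

```text
clock: 13.8
position: [0.5087, -0.0368, 0.0273]
ee_rot: [-2.386, -2.026, 0.021]
force: [-5.3, 1.5, 4.4]
width: 0.645
```

```bash
python3 go.py
```

```text
t 13.8 pos [ 0.5087 -0.0368  0.0273] fix [ 0.0107 -0.0811] yaw 80.65 yawfix 0.07 tilt [-0.017  0.    -1.   ] F [-5.32  1.48  4.38] Ffix [-5.49  0.59] w 59.4 j7 [ 0.17  0.54 -0.27  2.02  0.24  0.63 -0.42]
```

Call:
arm_command --deltas '[{"xyz": [0, 0.1, -0.05], "turn": 0, "jaw": 90}, {"xyz": [0, 0.16, -0.06], "turn": 0, "jaw": 90}, {"xyz": [0, 0.2, -0.06], "turn": 0, "jaw": 90}]'

```text
clock: 14.05
position: [0.5099, -0.0373, 0.0276]
ee_rot: [-2.386, -2.025, 0.023]
force: [-5.6, 0.3, 0.4]
width: 0.644
```

```bash
python3 go.py
```

```text
t 14.05 pos [ 0.5099 -0.0373  0.0276] fix [ 0.012  -0.0813] yaw 80.65 yawfix 0.07 tilt [-0.019 -0.    -1.   ] F [-5.57  0.34  0.41] Ffix [-5.55 -0.57] w 59.2 j7 [ 0.17  0.54 -0.27  2.01  0.24  0.63 -0.42]
```

Moving now (+1.3 mm, 5.6 N). Continuing in small steps until it stalls.

Call:
arm_command --deltas '[{"xyz": [0, 0.08, -0.02], "turn": 0, "jaw": 90}, {"xyz": [0, 0.13, -0.02], "turn": 0, "jaw": 90}, {"xyz": [0, 0.17, -0.02], "turn": 0, "jaw": 90}]'

```text
clock: 14.3
position: [0.51, -0.0372, 0.0273]
ee_rot: [-2.384, -2.024, 0.026]
force: [-8.1, 3.6, 1.1]
width: 0.647
```

```bash
python3 go.py;python3 - <<'E'
from bl import *
from cell import get_image
d=get_image("wrist");cv2.imwrite("pics/w11.png",cv2.resize(d["frame"][180:330,220:420],None,fx=4,fy=4,interpolation=0)[:,:,::-1]);meas(d)
E
python3 go.py
```

```text
t 14.3 pos [ 0.51   -0.0372  0.0273] fix [ 0.0121 -0.0813] yaw 80.67 yawfix 0.09 tilt [-0.022  0.    -1.   ] F [-8.13  3.61  1.13] Ffix [-8.61  2.23] w 59.5 j7 [ 0.17  0.55 -0.28  2.01  0.24  0.64 -0.42]
block fix c [ -0.6 -60.9] size [36.  52.7] ang 0.57 ztop 0.0386
 +x edge [0.0172 0.0176] +y edge [-0.0349 -0.0347]
 end stop y min [-0.0359 -0.0353] long x min [0.0181 0.0183 0.0187] 2711 4108
t 14.35 pos [ 0.5099 -0.0372  0.0273] fix [ 0.012  -0.0813] yaw 80.67 yawfix 0.09 tilt [-0.022  0.    -1.   ] F [-6.45  2.62  1.14] Ffix [-6.79  1.53] w 59.2 j7 [ 0.17  0.55 -0.28  2.01  0.24  0.64 -0.42]
```

View pics/w11.png

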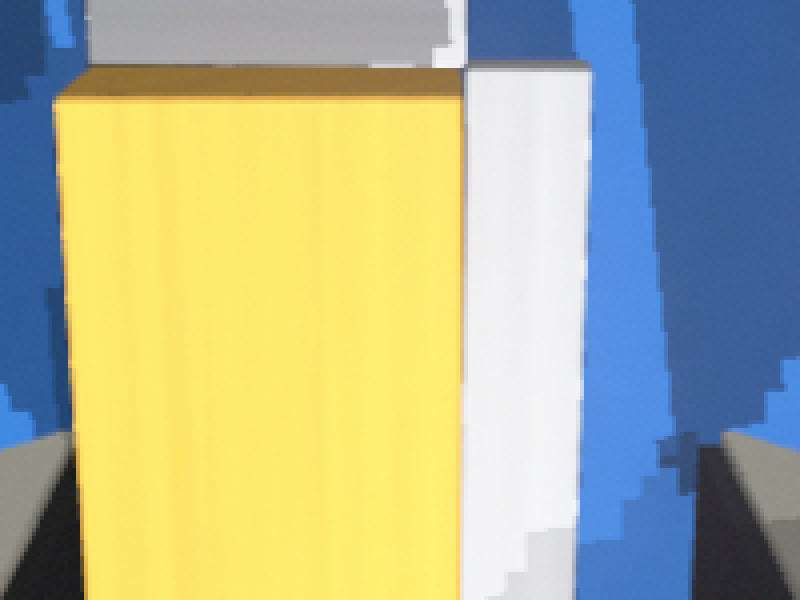

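The block edge coincides with both stops in the crop, and it stalled at 8.6 N. Backing off, rising and checking.

Call:
arm_command --deltas '[{"xyz": [0, -0.5, 0], "turn": 0, "jaw": 90}, {"xyz": [0, -1.2, 0], "turn": 0, "jaw": 90}, {"xyz": [0, -1.2, -1.5], "turn": 0, "jaw": 90}, {"xyz": [0, -1.2, -4], "turn": 0, "jaw": 90}, {"xyz": [-1, -1.2, -5], "turn": 0, "jaw": 90}]'

```text
clock: 14.77
position: [0.4994, -0.0431, 0.08]
ee_rot: [-2.383, -2.028, 0.02]
force: [1.1, 0.1, 0.7]
width: 0.646
```

Call:
arm_command --deltas '[{"xyz": [0, 0, 0], "turn": 0, "jaw": 90}, {"xyz": [0, 0, 0], "turn": 0, "jaw": 90}]'

```text
clock: 14.93
position: [0.5005, -0.0431, 0.0809]
ee_rot: [-2.385, -2.029, 0.016]
force: [0.0, 1.1, 0.3]
width: 0.646
```

```bash
python3 go.py;python3 - <<'E'
from bl import *
from cell import get_image
d=get_image("wrist");np.savez("w12.npz",**d);cv2.imwrite("pics/w12.png",cv2.resize(d["frame"][150:350,220:420],None,fx=3,fy=3,interpolation=0)[:,:,::-1]);meas(d)
E
```

```text
t 14.93 pos [ 0.5005 -0.0431  0.0809] fix [ 0.0036 -0.0886] yaw 80.77 yawfix 0.19 tilt [-0.014  0.001 -1.   ] F [0.   1.13 0.35] Ffix [-0.18  1.12] w 59.4 j7 [ 0.22  0.45 -0.31  2.    0.19  0.74 -0.37]
block fix c [ -0.3 -69.8] size [35.8 70.2] ang 0.39 ztop 0.0385
 +x edge [0.0171 0.0174] +y edge [-0.035  -0.0348]
 end stop y min [-0.0357 -0.0352] long x min [0.0185 0.0188 0.0191] 1593 2706
```

View pics/w12.png

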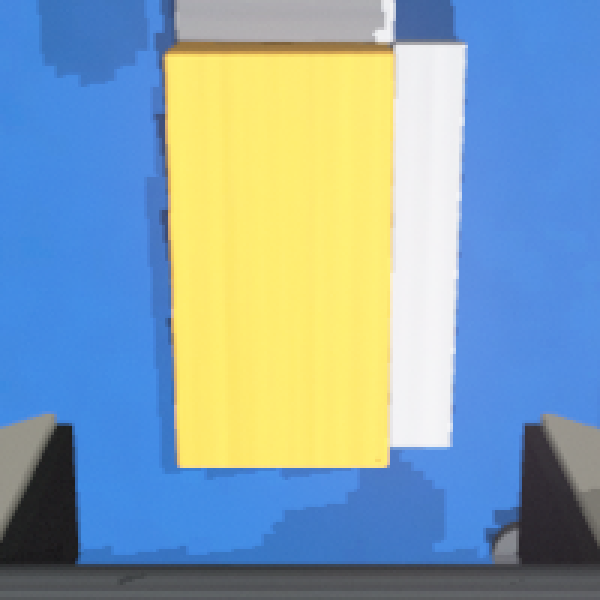

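Step 1 looks met: flat, no visible gap at either stop (x −0.3 mm, y −69.8 mm, about 0.3°), and released. Now the handle: closing the jaws, rising, and going behind the grip.

Call:
arm_command --deltas '[{"xyz": [0, 0, -3.5], "turn": 0.2, "jaw": 255}, {"xyz": [0, 0, -7], "turn": 0.2, "jaw": 255}, {"xyz": [0, -0.3, -10.5], "turn": 0.2, "jaw": 255}, {"xyz": [0, -0.3, -13.5], "turn": 0.2, "jaw": 255}, {"xyz": [1, -0.3, -14], "turn": 0.2, "jaw": 255}]'

```text
clock: 15.4
position: [0.5028, -0.0337, 0.224]
ee_rot: [-2.393, -2.025, 0.012]
force: [1.0, -0.7, -0.3]
width: 0.334
```

Call:
arm_command --deltas '[{"xyz": [4, 0, 0], "turn": 0, "jaw": 255}, {"xyz": [8, 0, 0], "turn": 0, "jaw": 255}, {"xyz": [11, 0, 0], "turn": 0, "jaw": 255}, {"xyz": [13, 0, 0], "turn": 0, "jaw": 255}, {"xyz": [13, 0, 0], "turn": 0, "jaw": 255}]'

```text
clock: 15.82
position: [0.5238, 0.1008, 0.2226]
ee_rot: [-2.384, -2.032, 0.01]
force: [0.1, 0.6, -0.0]
width: 0.011
```

```bash
python3 go.py fix 0 .1 .21 0;python3 - <<'E'
from bl import *
from cell import get_image
d=get_image("side");np.savez("s13.npz",**d);cv2.imwrite("pics/s13.png",cv2.resize(d["frame"][150:370,240:440],None,fx=3,fy=3,interpolation=2)[:,:,::-1])
d=get_image("wrist");np.savez("w13.npz",**d);cv2.imwrite("pics/w13.png",d["frame"][:,:,::-1])
E
```

```text
t 15.82 pos [0.5238 0.1008 0.2226] fix [0.0031 0.0572] yaw 80.88 yawfix 0.3 tilt [-0.011  0.003 -1.   ] F [ 0.06  0.56 -0.  ] Ffix [-0.04  0.56] w 1.1 j7 [ 0.02  0.33 -0.4   1.77  0.14  1.08 -0.58]
world [0.5277 0.1436] 0.21 delta cm [ 4.28 -0.27  1.27] turn 0.3
```

View pics/s13.png

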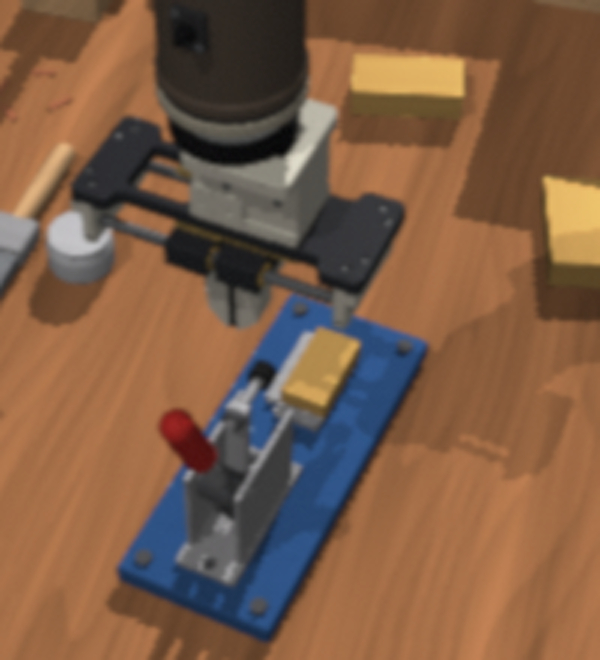

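View pics/w13.png

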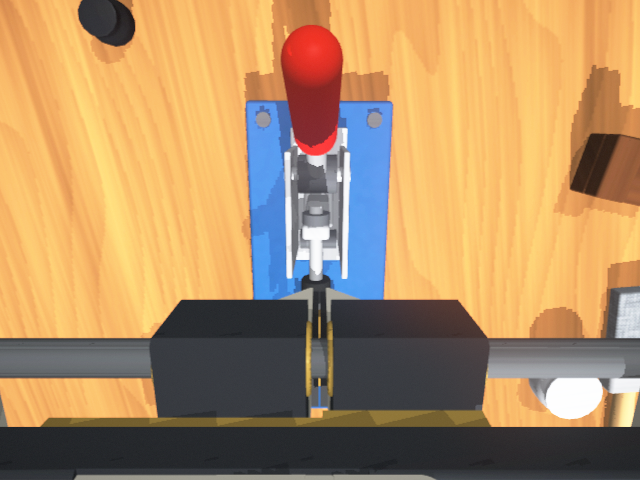

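The side view shows the block seated against both stops and the clamp open. In the wrist view the red grip at (312,90) is straight ahead, and the tool is in line with it.

Run:
```python
from h import *
from go import C,RF
for f in("w13","s13"):
    d=dict(np.load(f+".npz"));v,u=np.mgrid[0:480,0:640];P=world(d,u,v);P[...,:2]=(P[...,:2]-C)@RF
    hs=cv2.cvtColor(d["frame"],cv2.COLOR_RGB2HSV)
    m=((hs[...,0]<6)|(hs[...,0]>174))&(hs[...,1]>170)&(P[...,2]>.13)&(P[...,2]<.26)&(abs(P[...,0])<.04)&(P[...,1]>.09)&(P[...,1]<.25)
    q=P[m];print(f,len(q),q.min(0).round(3),q.max(0).round(3))
    for z in np.arange(.14,.24,.01):
        k=abs(q[:,2]-z)<.004
        if k.sum()>5: print(round(z,2),k.sum(),"y",np.percentile(q[k,1],[3,50,97]).round(4),"x",np.median(q[k,0]).round(4))
```

```text
w13 6014 [-0.01   0.113  0.158] [0.011 0.16  0.231]
0.16 114 y [0.1126 0.1143 0.1203] x 0.0022
0.17 233 y [0.1153 0.1179 0.124 ] x 0.0018
0.18 217 y [0.1196 0.1225 0.1285] x 0.002
0.19 338 y [0.1238 0.1266 0.1324] x 0.0009
0.2 433 y [0.128  0.131  0.1367] x 0.0007
0.21 523 y [0.1324 0.1352 0.141 ] x 0.0008
0.22 992 y [0.1367 0.141  0.1587] x 0.0012
0.23 1919 y [0.1422 0.1489 0.156 ] x 0.0
s13 195 [-0.008  0.122  0.157] [0.009 0.163 0.231]
0.16 11 y [0.1238 0.1318 0.1353] x -0.0061
0.17 15 y [0.1266 0.1366 0.1417] x -0.0064
0.18 13 y [0.1338 0.1433 0.1456] x -0.0056
0.19 15 y [0.1375 0.1446 0.151 ] x -0.0055
0.2 14 y [0.142  0.15   0.1554] x -0.0053
0.21 16 y [0.1443 0.1521 0.1587] x -0.0066
0.22 39 y [0.1479 0.1584 0.1619] x -0.0031
0.23 37 y [0.1476 0.1546 0.1596] x 0.0019
```

Call:
arm_command --deltas '[{"xyz": [2, -0.2, 0.4], "turn": 0.3, "jaw": 255}, {"xyz": [4, -0.3, 0.9], "turn": 0.3, "jaw": 255}, {"xyz": [5, -0.3, 1.3], "turn": 0.3, "jaw": 255}, {"xyz": [5.4, -0.3, 1.4], "turn": 0.3, "jaw": 255}, {"xyz": [5.4, -0.3, 1.4], "turn": 0.3, "jaw": 255}]'

```text
clock: 16.33
position: [0.5292, 0.1492, 0.2075]
ee_rot: [-2.394, -2.021, 0.016]
force: [-0.1, 0.4, -0.3]
width: 0.007
```

Call:
arm_command --deltas '[{"xyz": [0, 0, 0], "turn": 0, "jaw": 255}]'

```text
clock: 16.42
position: [0.5293, 0.1479, 0.2074]
ee_rot: [-2.396, -2.02, 0.017]
force: [-0.8, -0.7, 0.3]
width: 0.006
```

```bash
cat > arc.py <<'E'
import sys,numpy as np
from go import *
o,M,yaw=state();p=o["position"];f=(p[:2]-C)@RF
th0=None
print("t",round(o["clock"],2),"fix",f.round(4),"z",p[2].round(4),"yawf",round(yaw-90-np.degrees(TH),2),"tilt",M[:2,2].round(3),"Ffix",(o["force"][:2]@RF).round(2),"Fz",o["force"][2].round(2))
# handle angle if corner (y+.010,z) touches the upper surface
a,b=f[1]+.0100-.094,p[2]-.09;r=np.hypot(a,b);print("theta if touching",np.degrees(np.arctan2(b,a)-np.arcsin(.011/r)).round(2),"r",np.sqrt(r*r-.011**2).round(4))
r0=float(sys.argv[2]) if len(sys.argv)>2 else .125
for t in map(float,sys.argv[1].split(",")):
    q=np.radians(t);y=.094+r0*np.cos(q)-.011*np.sin(q)-.010;z=.09+r0*np.sin(q)+.011*np.cos(q)
    w=RF@np.array([0.001,y])+C;dl=M.T@(np.array([w[0],w[1],z])-p)
    print(t,"y,z",y.round(4),z.round(4),"cm",(dl*100).round(2))
E
python3 arc.py 66,64,62,60,58
```

```text
t 16.42 fix [0.0008 0.1045] z 0.2074 yawf -0.29 tilt [-0.013 -0.001] Ffix [-0.72 -0.84] Fz 0.28
theta if touching 74.81 r 0.1187
66.0 y,z 0.1248 0.2087 cm [ 2.03  0.01 -0.13]
64.0 y,z 0.1289 0.2072 cm [2.44 0.01 0.01]
62.0 y,z 0.133 0.2055 cm [2.85 0.01 0.18]
60.0 y,z 0.137 0.2038 cm [3.25 0.01 0.35]
58.0 y,z 0.1409 0.2018 cm [3.65 0.01 0.54]
```

Call:
arm_command --deltas '[{"xyz": [0.8, 0, -0.1], "turn": 0, "jaw": 255}, {"xyz": [1.6, 0, -0.1], "turn": 0, "jaw": 255}, {"xyz": [2, 0, -0.1], "turn": 0, "jaw": 255}, {"xyz": [2.4, 0, 0], "turn": 0, "jaw": 255}, {"xyz": [2.8, 0, 0.2], "turn": 0, "jaw": 255}]'

```text
clock: 16.83
position: [0.5342, 0.1755, 0.2054]
ee_rot: [-2.396, -2.021, 0.017]
force: [-0.1, -1.9, 1.4]
width: 0.004
```

```bash
python3 arc.py 62,60,58,56,54,52,50
```

```text
t 16.83 fix [0.0012 0.1325] z 0.2054 yawf -0.3 tilt [-0.013 -0.002] Ffix [ 0.19 -1.91] Fz 1.37
theta if touching 62.15 r 0.1247
62.0 y,z 0.133 0.2055 cm [ 0.04 -0.02 -0.01]
60.0 y,z 0.137 0.2038 cm [ 0.44 -0.02  0.17]
58.0 y,z 0.1409 0.2018 cm [ 0.84 -0.02  0.36]
56.0 y,z 0.1448 0.1998 cm [ 1.23 -0.02  0.56]
54.0 y,z 0.1486 0.1976 cm [ 1.61 -0.02  0.78]
52.0 y,z 0.1523 0.1953 cm [ 1.98 -0.02  1.01]
50.0 y,z 0.1559 0.1928 cm [ 2.34 -0.01  1.25]
```

Touching, about 2 N, as expected for the easy range. I'll follow the arc.

Call:
arm_command --deltas '[{"xyz": [0.44, 0, 0.17], "turn": 0, "jaw": 255}, {"xyz": [0.84, 0, 0.36], "turn": 0, "jaw": 255}, {"xyz": [1.23, 0, 0.56], "turn": 0, "jaw": 255}, {"xyz": [1.61, 0, 0.78], "turn": 0, "jaw": 255}, {"xyz": [1.98, 0, 1.01], "turn": 0, "jaw": 255}]'

```text
clock: 17.25
position: [0.5375, 0.1954, 0.195]
ee_rot: [-2.396, -2.021, 0.017]
force: [-0.4, -0.8, 0.8]
width: 0.006
```

```bash
python3 arc.py 52,50,48,46,44,42,40
```

```text
t 17.25 fix [0.0011 0.1527] z 0.195 yawf -0.3 tilt [-0.013 -0.002] Ffix [-0.28 -0.87] Fz 0.76
theta if touching 51.75 r 0.125
52.0 y,z 0.1523 0.1953 cm [-0.05 -0.01 -0.03]
50.0 y,z 0.1559 0.1928 cm [ 0.32 -0.01  0.21]
48.0 y,z 0.1595 0.1903 cm [ 0.67 -0.01  0.47]
46.0 y,z 0.1629 0.1876 cm [ 1.02 -0.01  0.74]
44.0 y,z 0.1663 0.1847 cm [ 1.36 -0.01  1.02]
42.0 y,z 0.1695 0.1818 cm [ 1.68 -0.    1.31]
40.0 y,z 0.1727 0.1788 cm [ 2.   -0.    1.61]
```

Call:
arm_command --deltas '[{"xyz": [0.32, 0, 0.21], "turn": 0, "jaw": 255}, {"xyz": [0.67, 0, 0.47], "turn": 0, "jaw": 255}, {"xyz": [1.02, 0, 0.74], "turn": 0, "jaw": 255}, {"xyz": [1.36, 0, 1.02], "turn": 0, "jaw": 255}, {"xyz": [1.68, 0, 1.31], "turn": 0, "jaw": 255}]'

```text
clock: 17.67
position: [0.5402, 0.2125, 0.1816]
ee_rot: [-2.396, -2.021, 0.017]
force: [0.1, -1.4, 1.2]
width: 0.003
```

```bash
python3 arc.py 42,40,38,36,34,32,30
```

```text
t 17.67 fix [0.001 0.17 ] z 0.1816 yawf -0.3 tilt [-0.013 -0.001] Ffix [ 0.29 -1.36] Fz 1.2
theta if touching 41.77 r 0.1251
42.0 y,z 0.1695 0.1818 cm [-0.05 -0.   -0.02]
40.0 y,z 0.1727 0.1788 cm [ 0.27 -0.    0.28]
38.0 y,z 0.1757 0.1756 cm [0.58 0.   0.59]
36.0 y,z 0.1787 0.1724 cm [0.87 0.   0.92]
34.0 y,z 0.1815 0.169 cm [1.15 0.01 1.25]
32.0 y,z 0.1842 0.1656 cm [1.42 0.01 1.59]
30.0 y,z 0.1868 0.162 cm [1.68 0.01 1.95]
```

Call:
arm_command --deltas '[{"xyz": [0.27, 0, 0.28], "turn": 0, "jaw": 255}, {"xyz": [0.58, 0, 0.59], "turn": 0, "jaw": 255}, {"xyz": [0.87, 0, 0.92], "turn": 0, "jaw": 255}, {"xyz": [1.15, 0, 1.25], "turn": 0, "jaw": 255}]'

```text
clock: 18.0
position: [0.5421, 0.2242, 0.1688]
ee_rot: [-2.396, -2.021, 0.017]
force: [0.5, -1.1, 0.9]
width: 0.003
```

```bash
python3 arc.py 34,33,32,31,30,29,28,27,26
```

```text
t 18.0 fix [0.001  0.1819] z 0.1688 yawf -0.29 tilt [-0.013 -0.001] Ffix [ 0.67 -1.  ] Fz 0.95
theta if touching 33.8 r 0.1251
34.0 y,z 0.1815 0.169 cm [-0.04  0.   -0.03]
33.0 y,z 0.1828 0.1673 cm [0.1  0.   0.14]
32.0 y,z 0.1842 0.1656 cm [0.23 0.   0.32]
31.0 y,z 0.1855 0.1638 cm [0.36 0.01 0.49]
30.0 y,z 0.1868 0.162 cm [0.49 0.01 0.67]
29.0 y,z 0.188 0.1602 cm [0.62 0.01 0.85]
28.0 y,z 0.1892 0.1584 cm [0.74 0.01 1.03]
27.0 y,z 0.1904 0.1565 cm [0.86 0.01 1.22]
26.0 y,z 0.1915 0.1547 cm [0.97 0.01 1.4 ]
```

Call:
arm_command --deltas '[{"xyz": [0.1, 0, 0.14], "turn": 0, "jaw": 255}, {"xyz": [0.23, 0, 0.32], "turn": 0, "jaw": 255}, {"xyz": [0.36, 0, 0.49], "turn": 0, "jaw": 255}, {"xyz": [0.49, 0, 0.67], "turn": 0, "jaw": 255}]'

```text
clock: 18.33
position: [0.5429, 0.2291, 0.162]
ee_rot: [-2.396, -2.021, 0.016]
force: [-0.4, -0.6, 1.4]
width: 0.002
```

```bash
python3 arc.py 30,29,28,27,26,25,24
```

```text
t 18.33 fix [0.0009 0.1869] z 0.162 yawf -0.3 tilt [-0.013 -0.001] Ffix [-0.32 -0.66] Fz 1.38
theta if touching 29.95 r 0.1251
30.0 y,z 0.1868 0.162 cm [-0.01  0.01 -0.01]
29.0 y,z 0.188 0.1602 cm [0.11 0.01 0.17]
28.0 y,z 0.1892 0.1584 cm [0.24 0.01 0.36]
27.0 y,z 0.1904 0.1565 cm [0.35 0.01 0.54]
26.0 y,z 0.1915 0.1547 cm [0.47 0.01 0.73]
25.0 y,z 0.1926 0.1528 cm [0.58 0.02 0.91]
24.0 y,z 0.1937 0.1509 cm [0.69 0.02 1.1 ]
```

Call:
arm_command --deltas '[{"xyz": [0.11, 0, 0.17], "turn": 0, "jaw": 255}, {"xyz": [0.24, 0, 0.36], "turn": 0, "jaw": 255}, {"xyz": [0.35, 0, 0.54], "turn": 0, "jaw": 255}, {"xyz": [0.47, 0, 0.73], "turn": 0, "jaw": 255}]'

```text
clock: 18.67
position: [0.5438, 0.2337, 0.1548]
ee_rot: [-2.396, -2.021, 0.016]
force: [-0.4, -1.2, 5.7]
width: 0.009
```

```bash
python3 arc.py 26,25.5,25,24.5,24,23.5,23,22.5,22
```

```text
t 18.67 fix [0.0011 0.1916] z 0.1548 yawf -0.31 tilt [-0.012 -0.001] Ffix [-0.18 -1.2 ] Fz 5.75
theta if touching 26.03 r 0.1251
26.0 y,z 0.1915 0.1547 cm [-0.01 -0.01  0.01]
25.5 y,z 0.1921 0.1537 cm [ 0.05 -0.01  0.1 ]
25.0 y,z 0.1926 0.1528 cm [ 0.11 -0.01  0.2 ]
24.5 y,z 0.1932 0.1518 cm [ 0.16 -0.01  0.29]
24.0 y,z 0.1937 0.1509 cm [ 0.21 -0.01  0.39]
23.5 y,z 0.1942 0.1499 cm [ 0.27 -0.    0.49]
23.0 y,z 0.1948 0.149 cm [ 0.32 -0.    0.58]
22.5 y,z 0.1953 0.148 cm [ 0.37 -0.    0.68]
22.0 y,z 0.1958 0.147 cm [ 0.42 -0.    0.78]
```

The resistance has begun at about 26° (5.8 N), so the foot is on the block. Small steps from here.

Call:
arm_command --deltas '[{"xyz": [0.08, 0, 0.15], "turn": 0, "jaw": 255}, {"xyz": [0.16, 0, 0.3], "turn": 0, "jaw": 255}, {"xyz": [0.24, 0, 0.44], "turn": 0, "jaw": 255}]'

```text
clock: 18.92
position: [0.5445, 0.236, 0.1511]
ee_rot: [-2.397, -2.021, 0.015]
force: [-0.6, -3.3, 10.9]
width: 0.005
```

```bash
python3 arc.py 24,23,22,21,20
```

```text
t 18.92 fix [0.0014 0.1939] z 0.1511 yawf -0.33 tilt [-0.011 -0.001] Ffix [-0.02 -3.33] Fz 10.93
theta if touching 24.04 r 0.1252
24.0 y,z 0.1937 0.1509 cm [-0.02 -0.04  0.02]
23.0 y,z 0.1948 0.149 cm [ 0.09 -0.04  0.21]
22.0 y,z 0.1958 0.147 cm [ 0.19 -0.04  0.4 ]
21.0 y,z 0.1968 0.1451 cm [ 0.29 -0.04  0.6 ]
20.0 y,z 0.1977 0.1431 cm [ 0.38 -0.04  0.8 ]
```

Call:
arm_command --deltas '[{"xyz": [0.06, 0, 0.12], "turn": 0, "jaw": 255}, {"xyz": [0.12, 0, 0.26], "turn": 0, "jaw": 255}, {"xyz": [0.19, 0, 0.4], "turn": 0, "jaw": 255}]'

```text
clock: 19.17
position: [0.5452, 0.2377, 0.148]
ee_rot: [-2.398, -2.021, 0.014]
force: [-2.5, -1.7, 11.7]
width: 0.005
```

```bash
python3 arc.py 22,21,20,19,18
```

```text
t 19.17 fix [0.0018 0.1957] z 0.148 yawf -0.35 tilt [-0.01  -0.002] Ffix [-2.21 -2.11] Fz 11.69
theta if touching 22.4 r 0.1254
22.0 y,z 0.1958 0.147 cm [ 0.   -0.08  0.09]
21.0 y,z 0.1968 0.1451 cm [ 0.1  -0.08  0.29]
20.0 y,z 0.1977 0.1431 cm [ 0.2  -0.07  0.49]
19.0 y,z 0.1986 0.1411 cm [ 0.29 -0.07  0.69]
18.0 y,z 0.1995 0.1391 cm [ 0.38 -0.07  0.89]
```

Call:
arm_command --deltas '[{"xyz": [0.05, -0.02, 0.14], "turn": 0, "jaw": 255}, {"xyz": [0.1, -0.04, 0.29], "turn": 0, "jaw": 255}, {"xyz": [0.15, -0.04, 0.4], "turn": 0, "jaw": 255}]'

```text
clock: 19.42
position: [0.5453, 0.2394, 0.1448]
ee_rot: [-2.399, -2.021, 0.012]
force: [-2.2, -1.5, 10.4]
width: 0.001
```

```bash
python3 arc.py 21,20,19,18,17,16
```

```text
t 19.42 fix [0.0016 0.1974] z 0.1448 yawf -0.36 tilt [-0.009 -0.001] Ffix [-1.92 -1.87] Fz 10.38
theta if touching 20.79 r 0.1255
21.0 y,z 0.1968 0.1451 cm [-0.07 -0.06 -0.02]
20.0 y,z 0.1977 0.1431 cm [ 0.03 -0.06  0.17]
19.0 y,z 0.1986 0.1411 cm [ 0.12 -0.06  0.37]
18.0 y,z 0.1995 0.1391 cm [ 0.21 -0.06  0.57]
17.0 y,z 0.2003 0.1371 cm [ 0.29 -0.06  0.78]
16.0 y,z 0.2011 0.135 cm [ 0.37 -0.05  0.98]
```

Call:
arm_command --deltas '[{"xyz": [0.04, -0.02, 0.14], "turn": 0, "jaw": 255}, {"xyz": [0.08, -0.04, 0.28], "turn": 0, "jaw": 255}, {"xyz": [0.12, -0.04, 0.38], "turn": 0, "jaw": 255}]'

```text
clock: 19.67
position: [0.5453, 0.241, 0.1417]
ee_rot: [-2.399, -2.021, 0.011]
force: [-0.9, -0.4, 6.1]
width: 0.004
```

```bash
python3 arc.py 19,18,17,16,15
```

```text
t 19.67 fix [0.0014 0.199 ] z 0.1417 yawf -0.36 tilt [-0.008 -0.001] Ffix [-0.86 -0.55] Fz 6.11
theta if touching 19.19 r 0.1256
19.0 y,z 0.1986 0.1411 cm [-0.04 -0.04  0.06]
18.0 y,z 0.1995 0.1391 cm [ 0.05 -0.04  0.26]
17.0 y,z 0.2003 0.1371 cm [ 0.13 -0.04  0.46]
16.0 y,z 0.2011 0.135 cm [ 0.22 -0.03  0.66]
15.0 y,z 0.2019 0.133 cm [ 0.29 -0.03  0.87]
```

Fading (6 N at 19°). Even smaller steps.

Call:
arm_command --deltas '[{"xyz": [0.03, -0.02, 0.12], "turn": 0, "jaw": 255}, {"xyz": [0.06, -0.02, 0.24], "turn": 0, "jaw": 255}]'

```text
clock: 19.83
position: [0.5453, 0.2419, 0.1396]
ee_rot: [-2.399, -2.021, 0.01]
force: [-0.5, 1.1, 3.2]
width: 0.008
```

```bash
python3 arc.py 18,17,16,15
```

```text
t 19.83 fix [0.0012 0.1999] z 0.1396 yawf -0.36 tilt [-0.008 -0.   ] Ffix [-0.66  0.96] Fz 3.19
theta if touching 18.16 r 0.1256
18.0 y,z 0.1995 0.1391 cm [-0.04 -0.02  0.05]
17.0 y,z 0.2003 0.1371 cm [ 0.04 -0.02  0.25]
16.0 y,z 0.2011 0.135 cm [ 0.12 -0.02  0.46]
15.0 y,z 0.2019 0.133 cm [ 0.2  -0.02  0.66]
```

Call:
arm_command --deltas '[{"xyz": [0.02, 0, 0.1], "turn": 0, "jaw": 255}, {"xyz": [0.04, 0, 0.2], "turn": 0, "jaw": 255}]'

```text
clock: 20.0
position: [0.5453, 0.2426, 0.1374]
ee_rot: [-2.399, -2.021, 0.009]
force: [0.4, -0.2, -0.2]
width: 0.006
```

```bash
python3 arc.py 17,16,15,14
```

```text
t 20.0 fix [0.0011 0.2005] z 0.1374 yawf -0.35 tilt [-0.008 -0.   ] Ffix [ 0.47 -0.08] Fz -0.21
theta if touching 17.12 r 0.1253
17.0 y,z 0.2003 0.1371 cm [-0.02 -0.01  0.03]
16.0 y,z 0.2011 0.135 cm [ 0.06 -0.01  0.24]
15.0 y,z 0.2019 0.133 cm [ 0.14 -0.01  0.44]
14.0 y,z 0.2026 0.1309 cm [ 0.21 -0.01  0.65]
```

Force is gone. Checking whether the handle jumped.

Call:
arm_command --deltas '[{"xyz": [0, 0, 0], "turn": 0, "jaw": 255}, {"xyz": [0, 0, 0], "turn": 0, "jaw": 255}]'

```text
clock: 20.17
position: [0.5451, 0.2425, 0.137]
ee_rot: [-2.399, -2.021, 0.01]
force: [0.0, 0.0, -0.3]
width: 0.006
```

```bash
python3 arc.py 16;python3 - <<'E'
from bl import *
from cell import get_image
d=get_image("side");np.savez("s14.npz",**d);cv2.imwrite("pics/s14.png",cv2.resize(d["frame"][220:370,250:410],None,fx=4,fy=4,interpolation=2)[:,:,::-1])
d=get_image("wrist");np.savez("w14.npz",**d);cv2.imwrite("pics/w14.png",d["frame"][:,:,::-1])
v,u=np.mgrid[0:480,0:640];P=world(d,u,v);P[...,:2]=(P[...,:2]-C)@RF
hs=cv2.cvtColor(d["frame"],cv2.COLOR_RGB2HSV)
m=((hs[...,0]<6)|(hs[...,0]>174))&(hs[...,1]>170)&(P[...,2]>.08)&(abs(P[...,0])<.006)&(P[...,1]>.09)&(P[...,1]<.25)
for y in np.arange(.19,.25,.005):
    k=m&(abs(P[...,1]-y)<.002)
    if k.sum()>5: print(round(y,3),"ztop",np.percentile(P[k][:,2],[50,90]).round(4))
E
```

```text
t 20.17 fix [0.0009 0.2004] z 0.137 yawf -0.34 tilt [-0.008 -0.   ] Ffix [0.02 0.02] Fz -0.31
theta if touching 16.95 r 0.125
16.0 y,z 0.2011 0.135 cm [0.07 0.01 0.19]
0.19 ztop [0.1251 0.1257]
0.195 ztop [0.1263 0.127 ]
0.2 ztop [0.1273 0.1279]
0.205 ztop [0.1287 0.1294]
0.21 ztop [0.1295 0.1539]
0.215 ztop [0.1305 0.1315]
0.22 ztop [0.1317 0.1327]
0.225 ztop [0.1329 0.1338]
0.23 ztop [0.1336 0.1346]
0.235 ztop [0.1321 0.1335]
0.24 ztop [0.1272 0.1299]
```

View pics/s14.png

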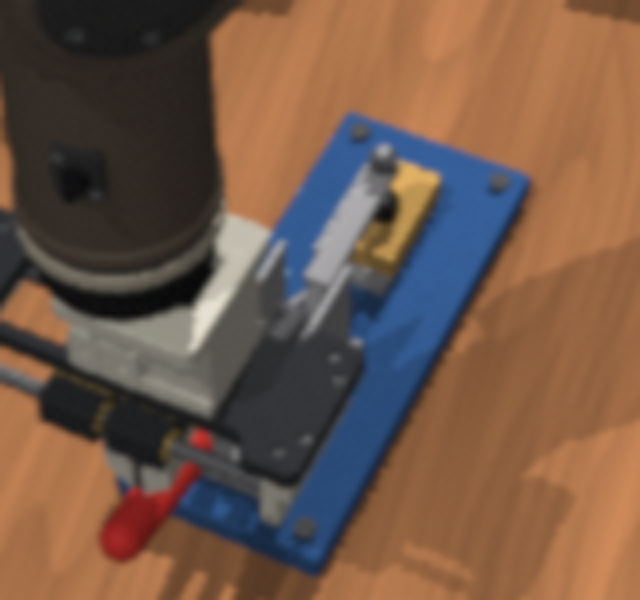

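View pics/w14.png

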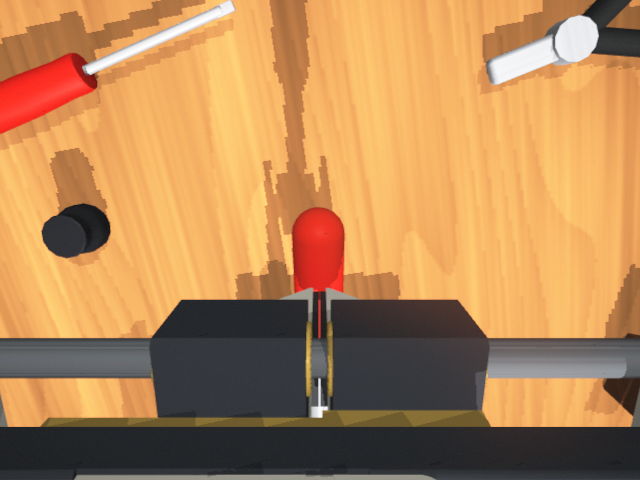

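The handle surface slope is now 12.6°, against 17.1° at the tip: it jumped the 0.08 rad to its stop, and the side view shows the arm down with the foot on the block. Retreating straight up.

Call:
arm_command --deltas '[{"xyz": [0, 0, -2], "turn": 0, "jaw": 255}, {"xyz": [0, 0, -5], "turn": 0, "jaw": 255}, {"xyz": [0, 0, -8], "turn": 0, "jaw": 255}, {"xyz": [-3, -2, -11], "turn": 0, "jaw": 255}, {"xyz": [-6, -5, -12], "turn": 0, "jaw": 255}]'

```text
clock: 20.68
position: [0.4941, 0.1968, 0.2587]
ee_rot: [-2.399, -2.022, 0.001]
force: [-0.4, -0.7, 0.8]
width: 0.006
```

Call:
arm_command --deltas '[{"xyz": [-3, -3, 0], "turn": 0, "jaw": 255}, {"xyz": [-6, -6, 0], "turn": 0, "jaw": 255}, {"xyz": [-9, -9, 0], "turn": 0, "jaw": 255}, {"xyz": [-11, -12, 0], "turn": 0, "jaw": 255}, {"xyz": [-13, -14, 0], "turn": 0, "jaw": 255}]'

```text
clock: 21.1
position: [0.3311, 0.0913, 0.2587]
ee_rot: [-2.399, -2.022, 0.003]
force: [-0.1, -0.9, -0.2]
width: 0.002
```

Call:
arm_command --deltas '[{"xyz": [0, 0, 0], "turn": 0, "jaw": 255}, {"xyz": [0, 0, 0], "turn": 0, "jaw": 255}, {"xyz": [0, 0, 0], "turn": 0, "jaw": 255}]'

```text
clock: 21.35
position: [0.3319, 0.0917, 0.2592]
ee_rot: [-2.4, -2.022, 0.0]
force: [0.2, 0.4, 0.2]
width: 0.004
```

```bash
python3 arc.py 16;python3 - <<'E'
from bl import *
from cell import get_image
d=get_image("side");meas(d);cv2.imwrite("pics/s15.png",cv2.resize(d["frame"][220:370,250:410],None,fx=4,fy=4,interpolation=2)[:,:,::-1])
d=get_image("wrist");cv2.imwrite("pics/w15.png",d["frame"][:,:,::-1]);meas(d)
d=get_image("top");cv2.imwrite("pics/t15.png",d["frame"][:,:,::-1])
E
```

```text
t 21.35 fix [-0.1847  0.0168] z 0.2592 yawf -0.36 tilt [-0.002  0.002] Ffix [0.15 0.43] Fz 0.24
theta if touching 108.21 r 0.1817
16.0 y,z 0.2011 0.135 cm [18.53 18.48 12.4 ]
block fix c [ -3.9 -66.4] size [23.  73.2] ang 2.74 ztop 0.0377
 +x edge [0.0066 0.0087] +y edge [-0.0302 -0.0298]
 end stop y min [-0.0353 -0.0336] long x min [0.0301 0.0302 0.0303] 39 18
block fix c [ -2. -69.] size [36.5 70.2] ang 1.88 ztop 0.0382
 +x edge [0.0156 0.0165] +y edge [-0.0348 -0.0346]
 end stop y min [-0.0341 -0.0339] long x min [0.0245 0.0246 0.0247] 399 39
```

View pics/s15.png

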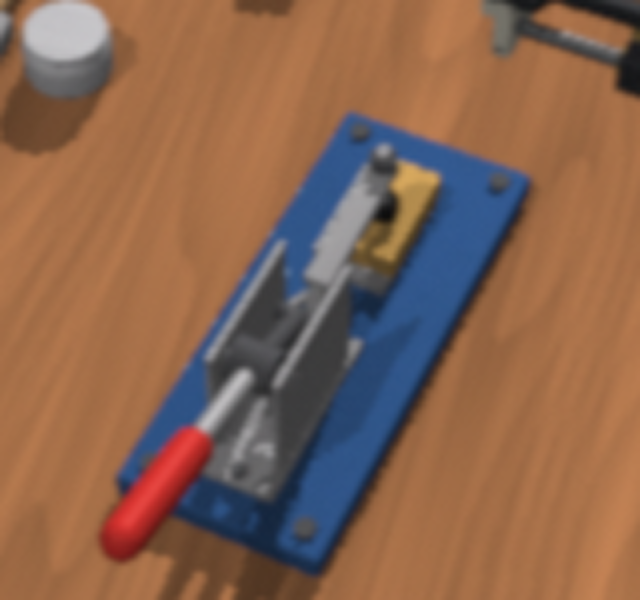

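View pics/w15.png

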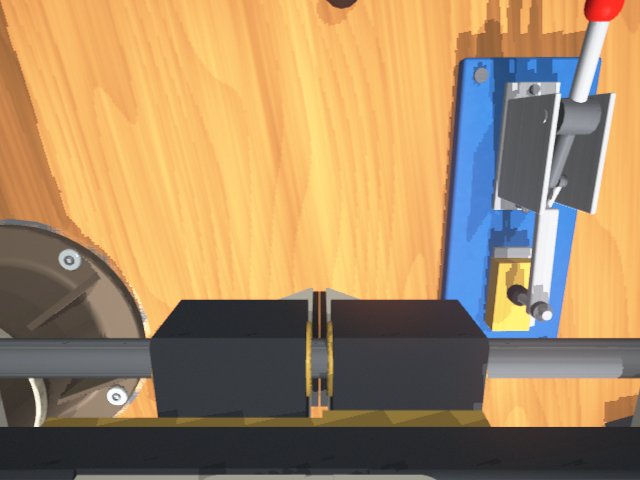

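View pics/t15.png

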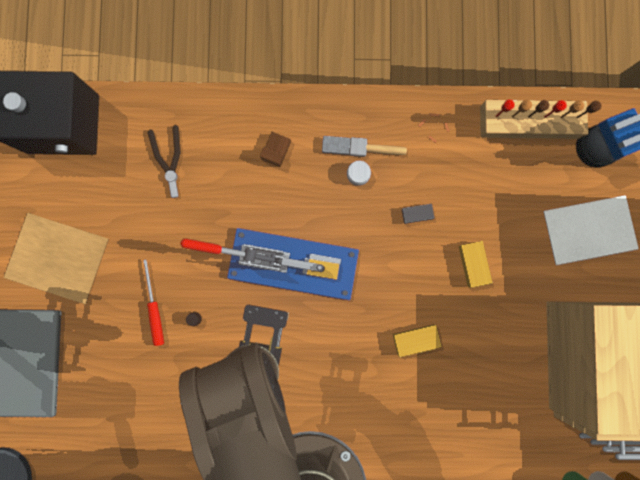

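Clamp is locked. The oblique block-angle reading (1.9°) is doubtful because the arm hides part of the block, so I'll look from above the nest before handing in.

```bash
python3 go.py fix 0 -.14 .15 0
```

```text
t 21.5 pos [0.3321 0.0921 0.2588] fix [-0.1846  0.0172] yaw 80.28 yawfix -0.3 tilt [-0.004  0.003 -1.   ] F [-0.14  0.1   0.24] Ffix [-0.16  0.08] w 0.3 j7 [ 0.03 -0.04 -0.42  2.09 -0.02  1.09 -0.55]
world [ 0.4885 -0.0932] 0.15 delta cm [-15.64  18.59  10.77] turn -0.3
```

Call:
arm_command --deltas '[{"xyz": [-3.8, 0, 0], "turn": 0, "jaw": 255}, {"xyz": [-7.5, 1, 0], "turn": 0, "jaw": 255}, {"xyz": [-11, 3, 0], "turn": 0, "jaw": 255}, {"xyz": [-14, 6, 0], "turn": 0, "jaw": 255}, {"xyz": [-15.6, 9, 0], "turn": 0, "jaw": 255}]'

```text
clock: 21.92
position: [0.395, -0.0805, 0.2579]
ee_rot: [-2.401, -2.02, 0.004]
force: [0.5, 0.1, 0.4]
width: 0.005
```

Call:
arm_command --deltas '[{"xyz": [0, 3.5, 1], "turn": 0, "jaw": 255}, {"xyz": [0, 7, 3], "turn": 0, "jaw": 255}, {"xyz": [0, 9.5, 5], "turn": 0, "jaw": 255}, {"xyz": [0, 9.5, 7], "turn": 0, "jaw": 255}, {"xyz": [0, 9.5, 7], "turn": 0, "jaw": 255}]'

```text
clock: 22.33
position: [0.4878, -0.0962, 0.183]
ee_rot: [-2.396, -2.017, 0.011]
force: [-1.0, -0.6, -0.2]
width: 0.004
```

Call:
arm_command --deltas '[{"xyz": [0, 0, 0], "turn": 0, "jaw": 255}, {"xyz": [0, 0, 0], "turn": 0, "jaw": 255}]'

```text
clock: 22.5
position: [0.4876, -0.0958, 0.1829]
ee_rot: [-2.395, -2.017, 0.012]
force: [0.2, -0.7, -0.3]
width: 0.005
```

```bash
python3 go.py;python3 - <<'E'
from bl import *
from cell import get_image
d=get_image("wrist");np.savez("w16.npz",**d);cv2.imwrite("pics/w16.png",cv2.resize(d["frame"][60:300,200:440],None,fx=2.5,fy=2.5,interpolation=0)[:,:,::-1]);meas(d)
E
```

```text
t 22.5 pos [ 0.4876 -0.0958  0.1829] fix [-0.0004 -0.1427] yaw 80.21 yawfix -0.37 tilt [-0.013  0.003 -1.   ] F [ 0.17 -0.74 -0.34] Ffix [ 0.29 -0.7 ] w 0.5 j7 [ 0.21  0.29 -0.15  1.92  0.05  0.95 -0.14]
block fix c [ -0.6 -69.6] size [35.6 69.7] ang 0.0 ztop 0.0386
 +x edge [0.0169 0.0172] +y edge [-0.0359 -0.035 ]
 end stop y min [-0.036  -0.0356] long x min [0.0185 0.0186 0.019 ] 336 1630
```

View pics/w16.png

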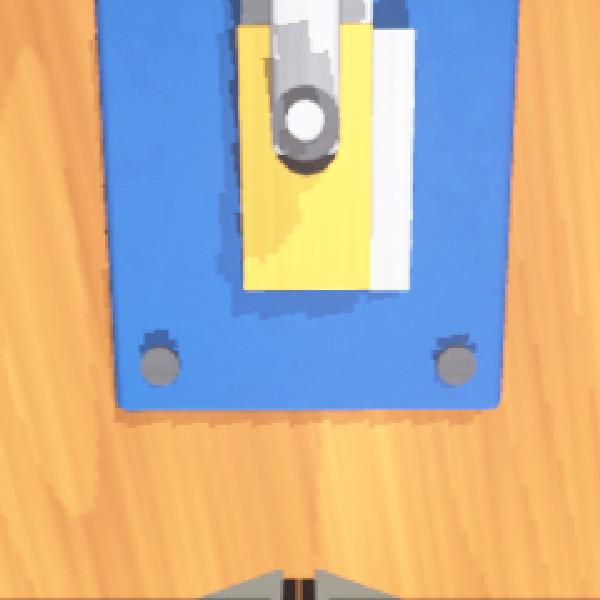

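From above, the block (crop 305,160) sits square along the long stop with no board visible between, its +y end on the end stop, and the foot on its centre. Handing in.

```bash
python3 -c "
from cell import sign_off;print(sign_off())"
```

```text
the job is handed in; nothing more can be done
None
```

The brass block is seated against both stops, the clamp is locked on it, and the job is handed in at about 22.5 s of the 72 s allowed. No verdict was reported.

**Block:** I picked the smallest brass block (70×36×20 mm) and set it in the nest. I slid it to the end stop, then to the long stop, and let go. Wrist force stayed under about 11 N on the y push and 9 N on the x push. My first +x push, with the tapered outside of a finger, only wedged the block down, so I finished with the flat inner pad.

**Clamp:** I pushed the handle along its arc. Resistance began near 26°, peaked at about 12 N at the wrist, and faded to zero at about 17°. The handle then jumped to about 12.6°, which matches the 0.08 rad to its end stop. I backed away without pressing it further.

**Last checks:**
- **Block position:** about (−0.6, −69.6) mm in the fixture frame, square to the stops, with no visible gap at either one.
- **Clamp:** the arm is down with the foot near the block's centre. The foot's force was not measured; I judge it locked from the handle's jump and it staying down after I let go.
- **Robot and bench:** the robot touches neither the handle nor the block, and by eye in the top view the bench things are where they started.

**What disagreed:**
- **Fixture pose:** my first estimate from the top camera was about 2–3 mm off from the wrist camera, and I corrected it using the stops.
- **Block angle:** one oblique, partly hidden wrist view read 1.9°; the last view from above read 0.0°.

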